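# Sweep the spare wheels into the parts tray

## Robot

A 6-joint arm with a two-finger parallel gripper is mounted at the origin on the work surface. World frame = base frame: x ahead of the robot, y to its left, z up, the work surface at z = 0. Lengths are in m, angles in rad, forces in N, time in s.
With the tool pointing down it reaches from about 0.375 to 0.975 m from the base axis. Payload 3.8 kg.
Tool frame: the origin (TCP) lies midway between the tips of the shut fingers; the grasp point (between the pads) lies 19 mm behind it; z points along the fingers, y is the line along which they close (so a half turn about z gives the same grasp; the last joint's range is limited). The gripper opens to 85 mm and grips with 20 to 120 N. Pads are 22 mm wide; open, the fingers measure 114 mm over their backs; the gripper's body (76 mm by 85 mm) begins 54 mm behind the grasp point. The pads swing forward as they close: fully open they stand 13 mm farther back than shut.
Start: joints at [1.165, 0.264, 1.604, -0, 1.274, -0.037], TCP at [0.243, 0.63, 0.193] pointing down, gripper open.
Joint ranges: [-2.63, 2.63], [-0.94, 2.18], [0.31, 2.57], [-1.31, 4.45], [0, 2.66], [-2.55, 2.55]. Speed limits (rad/s): [2.57, 2.57, 3.14, 3.14, 3.14, 3.14].

## Interface

Orientations are given as a rotation vector (axis times angle).
In Python, from workcell import * gives the robot as it stands. The module is installed in compiled form; this text tells all that it offers.
- The arm moves only by the tool apply_moves, never from a script. Its arguments are lists of equal length, an entry for each row: "fingers": the opening, from 0 (shut) to 1 (fully open); "travel": the shift along the tool's x, y, z normalised to -1 to 1, where 1 is 0.05 m, a list of three; "rotation": the turn, a rotation vector about the tool's x, y, z normalised to -1 to 1, where 1 is 6 degrees, a list of three. In form: {"fingers": [fingers, ...], "travel": [[dx, dy, dz], ...], "rotation": [[ax, ay, az], ...]}. A call has 1 to 12 rows; each row shifts and turns the commanded pose from where the row before left it, along the tool's axes as they then stand; what a row does not reach is not made up. A row lasts 1/10 s, in which the tool goes at most 50 mm and 8.59 degrees, less where a joint would pass 70% of its speed; a pose out of reach is approached as far as the arm can. A call with a number of a shift or a turn outside -1 to 1 is refused whole. A call with a gripper value outside its range is refused whole. The fingers move at their own pace and stop on an object; "newtons" is the grip in N (left out, the last holds). Time passes only in rows, so rows that do not move let the fingers close. It gives the time, the measured TCP pose, the force, the opening and the grip force at its end, in the units of the state.
- read_state(): the state, without advancing time (a new reading comes with each control period).
- read_camera(name): name is "scene" or "side" or "wrist"; returns a dict with "image" (384x512x3 uint8, red, green, blue), "fx", "fy", "cx", "cy" (pixels), "k1" (the pictures are not rectified: a ray, as slopes to the right and down, at radius r is drawn at 1 + k1 r^2 times it, then the intrinsics apply), "extrinsics" (4x4, takes a point from world to camera coordinates). Camera axes: x right, y down, z forward; pixel columns grow to the right and rows downward; lengths in m; the calibration is good to about 2 mm. A picture is of the moment at which its call begins. There is no depth.
- finish_job(): hands the job in; it is judged then, once.
Trained networks look in the newest picture that a camera, given by its name, has taken for a name from the list of things; names that differ only in an ending like _2 or _b are one class to them, and where a whole thing is asked for, a point or a joint stands for the part that bears it (a point fixed in the world has none). Each returns a list of dicts, best first, with "p" (0 to 1); they miss things now and then, are a little off and sometimes report something else, mostly with a low value. They report only what shows in the picture. A call takes as long as a camera call. They do not tell look-alikes from the thing itself.
- regions_of(camera, name): "mask" (384x512 bool, what is visible of it) and "bbox" ([left, top, width, height] in pixels, round what is visible of it).
- tip_of(camera, name): "location" ([column, row] in pixels: a listed point, or the origin of a listed thing).
The state is a dict: "time": time; "q": joint angles; "joint_vel": joint speeds; "joint_torque": joint torques, N m; "tool_pos": TCP position; "tcp_rot": TCP orientation; "wrist_force": force on the tool from outside, world axes, zero at the start; "torque": the same for the moment, N m; "width": opening from 0.0 (shut) to 1.0 (fully open); "grip_force": force on a finger pad.
Only numpy, scipy, OpenCV 4.12 (cv2) and the standard library are available. Lean on these libraries where they do the work, as an engineer would, in place of code of your own. Each camera call takes 0.05 s, during which the arm holds its last target. There are 200 camera calls.

## Task

On the model-railway repair bench, sweep the three loose spoked wheels across the bench with the fingertips, through the open front of the three-sided parts tray, so that all three lie flat and wholly inside it. Only push them along the bench: do not pick any of them up, and leave everything else where it stands.

Things in the scene. Friction and masses are not known exactly. Their poses are not given: they have to be found in the camera images.
- wheel1: one of the three spare flanged wheels (all alike), a bare steel disc lying flat on the bench, flange up: flange 36 mm diameter and 3 mm thick at the top, below it the tread, 32 mm diameter; 12 mm thick in all, a raised rim and spokes on top add 1 mm; about 60 g, slides on the bench. Origin at the centre of its underside, z up
- wheel2: one of the three spare flanged wheels (all alike), a bare steel disc lying flat on the bench, flange up: flange 36 mm diameter and 3 mm thick at the top, below it the tread, 32 mm diameter; 12 mm thick in all, a raised rim and spokes on top add 1 mm; about 60 g, slides on the bench. Origin at the centre of its underside, z up
- wheel3: one of the three spare flanged wheels (all alike), a bare steel disc lying flat on the bench, flange up: flange 36 mm diameter and 3 mm thick at the top, below it the tread, 32 mm diameter; 12 mm thick in all, a raised rim and spokes on top add 1 mm; about 60 g, slides on the bench. Origin at the centre of its underside, z up
- tray: the fixed parts tray beyond the wheels: three aluminium walls, 8 mm thick, 25 mm high, round an area 100 mm deep (its x, -50 to +50 mm) by 160 mm wide (its y, -80 to +80 mm). Open in front (its -x side, roughly towards the robot); no lip or step, its floor is the bench (a dark patch). Origin: centre of that area at bench height; x points to the back wall
- tin: small round paint tin standing upright, 40 mm diameter, 34 mm high, in the row with the wheels; origin at the centre of its underside. Loose; leave it alone
- chimney: turned brass model chimney standing upright, 36 mm foot diameter, 38 mm high, in the row with the wheels; origin at the centre of its underside. Loose; leave it alone
- loco: model steam locomotive on its wooden display base, 55 mm (its x) by 200 mm (its y), 77 mm high, standing beside the tray, left or right of it; origin at the centre of the base's underside. Loose; leave it alone
- wagon: green model boxcar, 154 mm (its x) by 48 mm (its y), 57 mm high, out to the robot's right; origin at the centre of its underside. Loose; leave it alone
- oiler: small clear oil bottle, 32 mm diameter, 85 mm high, out to the left; origin at the centre of its underside. Loose; leave it alone
- screwdriver: screwdriver, 160 mm long, lying along its x, out to the right; origin on its underside near the middle. Loose; leave it alone
- brush: small brush, 170 mm long, lying along its x, out to the left; origin on its underside near the middle. Loose; leave it alone
Things that resemble listed ones, but are neither listed nor needed, are in the scene too. What is shaped like the wheel3 but green or orange is not meant.

How it is judged:
By the outcome, as a careful person would: the job done as asked, in the order asked, and still so for the second after the job is handed in, with the robot touching nothing.
It also fails if it takes over 72 s, if anything falls off the work surface, if the arm or the gripper's body presses on something with over 40 N, if the wrist force passes 120 N, or if a joint passes its speed limit or range.

## Working session

There is one attempt and no reset: what is moved stays moved. The work goes in short steps, Python scripts to look and compute and a tool call to move; the robot and the scene stay as the last step left them, time stands still between calls to the robot, and variables do not carry over. Pictures are saved under pics/ and viewed, at most 10 in all, crops included, and the job is handed in when it is done.

Besides the shell and the picture viewer there is one more tool, called after "Call:" as name(argument=value, ...) on one line, values as JSON. apply_moves: Moves the arm, as the interface text tells. Scaled input: -1 to 1 covers 0.05 m each way for a shift and 6 degrees each way for a turn. Its arguments: {"type":"object","properties":{"fingers":{"type":"array","items":{"type":"number"}},"travel":{"type":"array","items":{"type":"array","items":{"type":"number"}}},"rotation":{"type":"array","items":{"type":"array","items":{"type":"number"}}},"newtons":{"type":"number"}},"required":["fingers","travel","rotation"]}

```bash
mkdir -p pics; cat > h.py <<'E'
from workcell import *
import numpy as np, cv2
def ground(c,uv,z=0.0):
    K=np.array([[c['fx'],0,c['cx']],[0,c['fy'],c['cy']],[0,0,1.]])
    d=(np.array(uv,float)-[c['cx'],c['cy']])/[c['fx'],c['fy']]
    s=d.copy()
    for _ in range(30): s=d/(1+c['k1']*(s@s))
    E=np.array(c['extrinsics']);R,t=E[:3,:3],E[:3,3]
    o=-R.T@t; v=R.T@np.array([s[0],s[1],1])
    return o+v*(z-o[2])/v[2]
def proj(c,P):
    E=np.array(c['extrinsics']);p=E[:3,:3]@np.array(P)+E[:3,3];s=p[:2]/p[2];s=s*(1+c['k1']*(s@s))
    return s*[c['fx'],c['fy']]+[c['cx'],c['cy']]
def save(c,n,box=None,k=1):
    im=c['image'][:,:,::-1]
    if box: l,t,w,h=box; im=im[t:t+h,l:l+w]
    cv2.imwrite('pics/'+n,cv2.resize(im,None,fx=k,fy=k,interpolation=cv2.INTER_CUBIC))
E
python3 - <<'E'
from h import *
ims=[]
for n in ('scene','side'):
    c=read_camera(n); save(c,n+'0.png',None,1.5)
    E=np.array(c['extrinsics']);print(n,-E[:3,:3].T@E[:3,3])
    for nm in ('wheel1','tray','tin','chimney','loco','wagon','oiler','screwdriver','brush'):
        for r in tip_of(n,nm):
            print(nm,round(r['p'],2),np.round(r['location']),np.round(ground(c,r['location'])[:2],3))
s=read_state();print(s['time'],s['tool_pos'],s['tcp_rot'],s['width'])
E
```

```text
scene [1.24355871 0.18947845 0.80403489]
wheel1 0.7 [297. 180.] [0.414 0.044]
wheel1 0.66 [220. 177.] [ 0.465 -0.166]
wheel1 0.63 [251. 190.] [ 0.49  -0.066]
wheel1 0.63 [277. 172.] [ 0.398 -0.018]
wheel1 0.53 [256. 230.] [ 0.615 -0.011]
wheel1 0.46 [276. 194.] [0.484 0.003]
tray 0.83 [316. 262.] [0.667 0.151]
tin 0.64 [329. 207.] [0.488 0.15 ]
chimney 0.64 [302. 206.] [0.506 0.079]
loco 0.67 [187. 228.] [ 0.663 -0.177]
wagon 0.97 [106. 192.] [ 0.612 -0.443]
oiler 0.67 [407. 268.] [0.626 0.362]
screwdriver 0.73 [157. 166.] [ 0.474 -0.356]
brush 0.63 [416. 224.] [0.482 0.376]
side [ 0.17212641 -0.92875198  0.65531124]
wheel1 0.65 [258. 209.] [ 0.487 -0.065]
wheel1 0.63 [248. 192.] [0.489 0.034]
wheel1 0.59 [292. 192.] [ 0.624 -0.017]
wheel1 0.5 [261. 233.] [ 0.456 -0.177]
wheel1 0.49 [225. 209.] [ 0.393 -0.034]
wheel1 0.47 [293. 275.] [ 0.472 -0.354]
wheel1 0.39 [225. 198.] [0.408 0.025]
tray 0.95 [282. 170.] [0.654 0.131]
tin 0.71 [234. 181.] [0.465 0.117]
chimney 0.42 [246. 185.] [0.497 0.079]
loco 0.92 [326. 221.] [ 0.655 -0.191]
wagon 0.61 [362. 284.] [ 0.614 -0.439]
oiler 0.57 [258. 143.] [0.649 0.374]
screwdriver 0.55 [292. 276.] [ 0.469 -0.358]
brush 0.74 [221. 147.] [0.495 0.39 ]
1.0 [0.24334343 0.62963722 0.19271823] [5.76074700e-01 3.08830805e+00 1.27020394e-04] 1.0013917615174441
```

View pics/scene0.png

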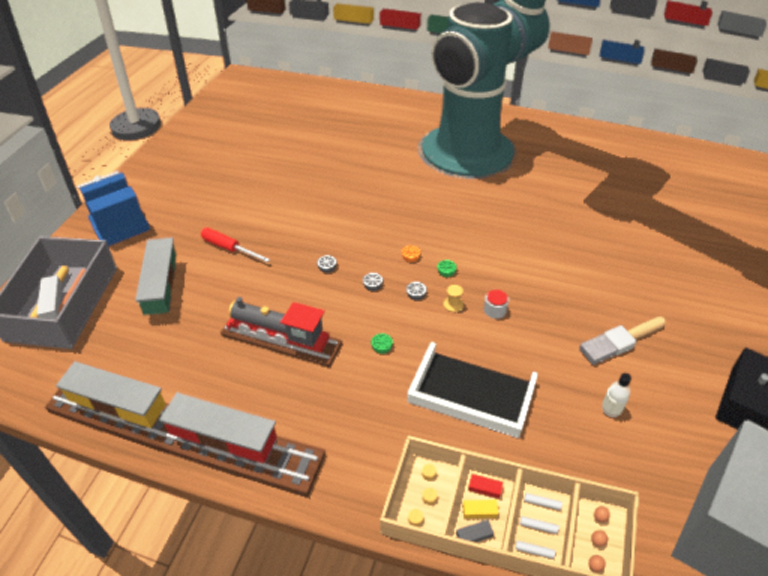

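```bash
python3 - <<'E'
from h import *
c=read_camera('scene'); save(c,'crop1.png',(195,145,190,140),4.2)
E
```

```text
(no output)
```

View pics/crop1.png

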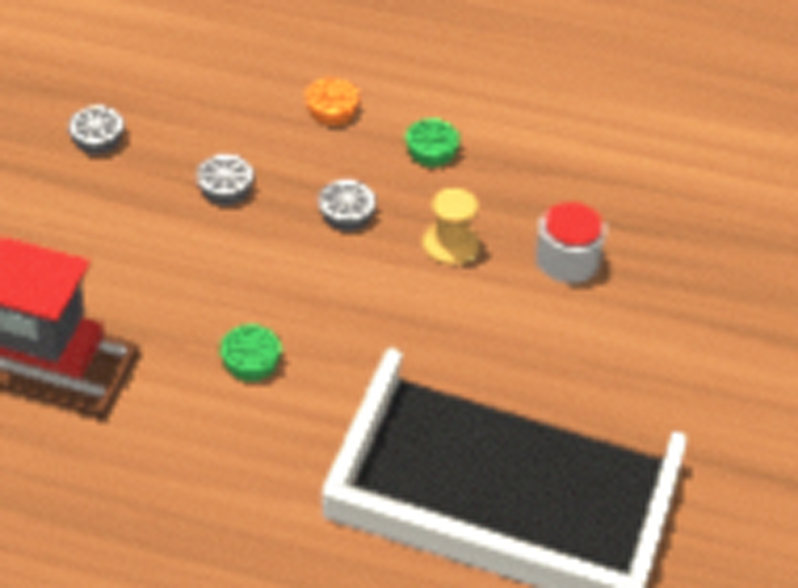

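The meant ones are the three grey steel wheels at scene pixels (218,176), (249,188) and (277,194). The orange wheel (274,169) and the green ones (298,179) and (255,229) are look-alikes. The crop confirms this, so next I fit the wheel and tray poses.

```bash
cat > fit.py <<'E'
from h import *
from scipy.optimize import minimize
cy=lambda r,z,n=40:[(r*np.cos(a),r*np.sin(a),zz) for zz in z for a in np.linspace(0,6.2832,n)]
WH=[np.array(cy(.016,[0])+cy(.018,[.009,.012]))]
def box(x0,x1,y0,y1,h): return np.array([(x,y,z) for x in(x0,x1) for y in(y0,y1) for z in(0,h)])
TR=[box(-.05,.058,.08,.088,.025),box(-.05,.058,-.088,-.08,.025),box(.05,.058,-.088,.088,.025)]
LO=[box(-.0275,.0275,-.1,.1,.012)]
def sil(c,parts,x,y,a,S=4):
    m=np.zeros((384*S,512*S),np.uint8);R=np.array([[np.cos(a),-np.sin(a),0],[np.sin(a),np.cos(a),0],[0,0,1]])
    for P in parts:
        q=np.array([proj(c,R@p+[x,y,0]) for p in P]);q=((q+.5)*S-.5)
        cv2.fillConvexPoly(m,cv2.convexHull(np.round(q).astype(np.int32)),1)
    return cv2.resize(m.astype(np.float32),(512,384),interpolation=cv2.INTER_AREA)
def fit(cs,ms,parts,x0,yaw=False):
    def f(p):
        a=p[2]/10 if yaw else 0;t=0
        for c,m in zip(cs,ms):
            s=sil(c,parts,p[0]/100,p[1]/100,a);t+=np.abs(s-m).sum()/m.sum()
        return t
    p0=np.array([x0[0]*100,x0[1]*100]+([x0[2]*10] if yaw else []))
    n=len(p0);sx=np.vstack([p0]+[p0+d for d in np.eye(n)*(1.0)])
    r=minimize(f,p0,method='Nelder-Mead',options=dict(initial_simplex=sx,xatol=.01,fatol=1e-4))
    return np.r_[r.x[:2]/100,r.x[2:]/10],r.fun
E
python3 - <<'E'
from fit import *
C={n:read_camera(n) for n in('scene','side')}
R={}
for n in C:
    for nm in('wheel1','tray','tin','chimney'):
        R[n,nm]=regions_of(n,nm)
def near(n,nm,P):
    u=proj(C[n],P);b=min(R[n,nm],key=lambda r:np.hypot(*(np.argwhere(r['mask']).mean(0)[::-1]-u)))
    d=np.hypot(*(np.argwhere(b['mask']).mean(0)[::-1]-u));return b['mask'].astype(np.float32),d
for k,P in dict(A=(.463,-.17),B=(.489,-.066),C=(.486,.018),gFront=(.62,-.014),green=(.41,.034),orange=(.395,-.026)).items():
    o=[near(n,'wheel1',(*P,.006)) for n in C];print(k,[round(d,1) for _,d in o])
    use=[(C[n],m) for n,(m,d) in zip(C,o) if d<7]
    for sub in ([use]+[[u] for u in use]): print('  ',*np.round(fit(*zip(*sub),WH,P)[0],4),end='')
    print()
for k,P,parts in(('tin',(.475,.13),[np.array(cy(.02,[0,.034]))]),('chimney',(.5,.08),[np.array(cy(.018,[0,.004])),np.array(cy(.012,[0,.038]))])):
    o=[near(n,k,(*P,.015)) for n in C];print(k,fit(list(C.values()),[m for m,_ in o],parts,P))
o=[near(n,'tray',(.66,.14,.01))[0] for n in C]
# walls only: remove dark floor
w=[m*(C[n]['image'].mean(2)>70) for n,m in zip(C,o)]
for a in(-.3,0,.3):print('tray',fit(list(C.values()),w,TR,(.66,.14,a),True))
for P in((.46,-.166),(.49,-.066),(.486,.01)): print(proj(C['scene'],(*P,.013)))
E
```

```text
A [np.float64(33.0), np.float64(1.1)]
   0.4661 -0.1708   0.4661 -0.1708
B [np.float64(2.5), np.float64(22.0)]
   0.4876 -0.0718   0.4876 -0.0718
C [np.float64(3.9), np.float64(24.2)]
   0.4872 0.008   0.4872 0.008
gFront [np.float64(0.4), np.float64(0.9)]
   0.619 -0.0142   0.6201 -0.0144   0.6169 -0.0136
green [np.float64(21.1), np.float64(2.0)]
   0.4121 0.0448   0.4121 0.0448
orange [np.float64(0.7), np.float64(0.8)]
   0.3942 -0.0269   0.3945 -0.0268   0.3931 -0.0294
tin (array([0.48312683, 0.14997831]), np.float64(0.3705117106437683))
chimney (array([0.49210302, 0.07696065]), np.float64(0.5014187097549438))
tray (array([ 0.6607261 ,  0.14783896, -0.0943276 ]), np.float64(0.4538727402687073))
tray (array([ 0.66045723,  0.14792314, -0.09255403]), np.float64(0.4566808342933655))
tray (array([ 0.66068425,  0.14748911, -0.08226918]), np.float64(0.45348066091537476))
[219.65435672 172.38191318]
[250.488491   187.11632436]
[278.18011662 192.05909304]
```

```bash
python3 - <<'E'
from fit import *
out=[]
for n,b in(('scene',(195,145,190,140)),('side',(205,140,150,110))):
    c=read_camera(n);l,t,w,h=b;k=800/w*.95 if n=='scene' else 5
    k=4
    im=cv2.resize(c['image'][t:t+h,l:l+w,::-1],None,fx=k,fy=k,interpolation=cv2.INTER_CUBIC).copy()
    for parts,p in((WH,(.466,-.1708,0)),(WH,(.4876,-.0718,0)),(WH,(.4872,.008,0)),(WH,(.619,-.0142,0)),(WH,(.412,.0448-.01,0)),([np.array(cy(.02,[0,.034]))],(.483,.15-.012,0)),([np.array(cy(.018,[0,.003]))],(.492,.077,0)),(TR,(.6605,.148,-.09))):
        R=np.array([[np.cos(p[2]),-np.sin(p[2]),0],[np.sin(p[2]),np.cos(p[2]),0],[0,0,1]])
        for P in parts:
            q=np.array([proj(c,R@v+[p[0],p[1],0]) for v in P]);q=((q+.5-[l,t])*k)
            cv2.polylines(im,[cv2.convexHull(np.round(q).astype(np.int32))],True,(255,255,0),1)
    cv2.imwrite(f'pics/ov_{n}.png',im)
E
```

```text
(no output)
```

View pics/ov_scene.png

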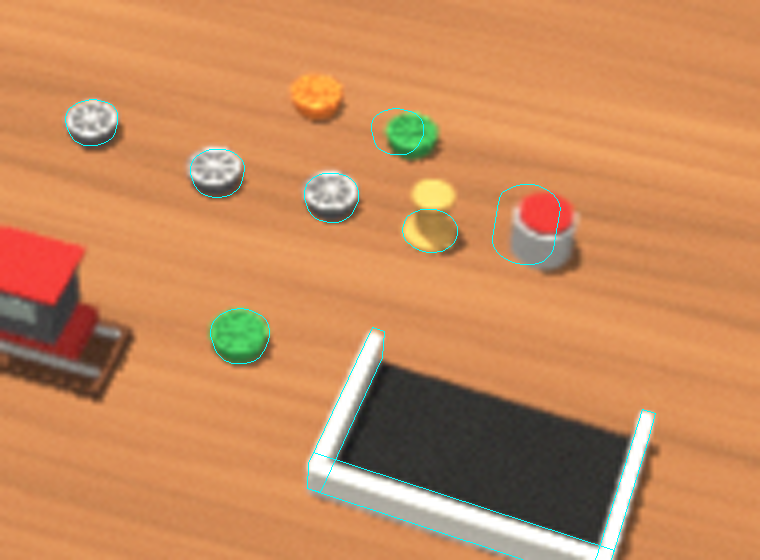

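View pics/ov_side.png

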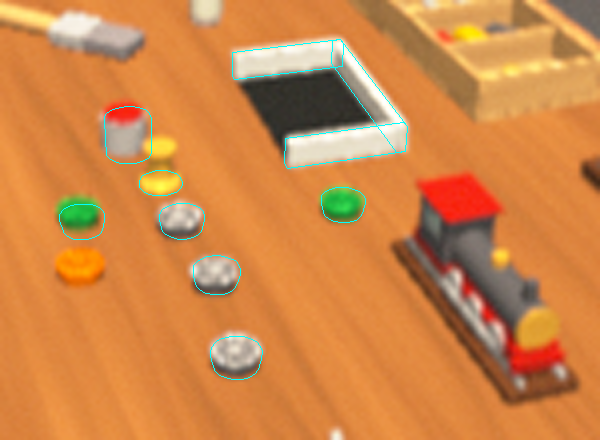

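The overlay shows the steel wheels and tray fit well: the wheels are at A (.466,-.171), B (.487,-.072) and C (.487,.008), and the tray at (.660,.148) with yaw -0.09. Next I plan the pushes in the order C, B, A.

```bash
cat > plan.py <<'E'
from h import *
from scipy.spatial.transform import Rotation as Ro
from scipy.interpolate import PchipInterpolator, CubicSpline
import json
def cur():
    s=read_state();R=Ro.from_rotvec(s['tcp_rot']);x=R.apply([1,0,0])
    return np.array([*s['tool_pos'],np.degrees(np.arctan2(x[1],x[0]))]),s
def emit(p,targets):
    """p=(x,y,z,heading deg of tool x); tool z straight down. prints rounded rows"""
    p=np.array(p,float);T=[];Rr=[]
    for t in targets:
        t=np.array(t,float);h=np.radians(p[3]);f=np.array([np.cos(h),np.sin(h)]);r=np.array([f[1],-f[0]])
        d=t[:2]-p[:2];a=np.clip(np.round(np.array([d@f,d@r,p[2]-t[2]])/.05,2),-1,1)
        dh=(t[3]-p[3]+180)%360-180;w=np.clip(np.round(-dh/6,2),-1,1)
        T.append([float(v) for v in a]);Rr.append([0,0,float(w)])
        p[:2]+=.05*(a[0]*f+a[1]*r);p[2]-=.05*a[2];p[3]-=6*w
    for i in range(0,len(T),12): print(json.dumps(T[i:i+12]),'\n  ',json.dumps(Rr[i:i+12]))
    print('end',np.round(p,4),'n',len(T));return p
def line(p,q,step):
    n=max(int(np.ceil(np.abs(np.array(q)-p)[:3].max()/step)),int(np.ceil(abs((q[3]-p[3]+180)%360-180)/5.9)),1)
    p=np.array(p,float);d=np.array(q)-p;d[3]=(d[3]+180)%360-180
    return [p+d*(i+1)/n for i in range(n)]
def push(W,D,h0,h1,z,step=.011):
    W=np.array(W);s=np.r_[0,np.cumsum(np.hypot(*np.diff(W,axis=0).T))]
    t0=np.array([np.cos(h0),np.sin(h0)]);t1=np.array([np.cos(h1),np.sin(h1)])
    cs=CubicSpline(s,W,bc_type=((1,t0),(1,t1)))
    out=[]
    for u in np.linspace(0,s[-1],int(s[-1]/step)+1)[1:]:
        c=cs(u);v=cs(u,1);v/=np.hypot(*v);out.append([*(c-D*v),z,np.degrees(np.arctan2(v[1],v[0]))])
    return out
E
python3 - <<'E'
from plan import *
p,s=cur();print(p)
r=np.radians
q=line(p,[.4496,.0014,.15,10],.045)
q+=line(q[-1],[.4496,.0014,.06,10],.03)
e=emit(p,q)
E
```

```text
[  0.24329481   0.62959362   0.19268007 158.86811595]
[[-0.32, -0.39, 0.03], [-0.36, -0.36, 0.04], [-0.4, -0.32, 0.03], [-0.42, -0.29, 0.03], [-0.45, -0.23, 0.03], [-0.47, -0.19, 0.04], [-0.49, -0.15, 0.03], [-0.5, -0.09, 0.03], [-0.51, -0.04, 0.04], [-0.51, 0.0, 0.03], [-0.5, 0.06, 0.03], [-0.5, 0.11, 0.03]] 
   [[0, 0, 0.95], [0, 0, 0.96], [0, 0, 0.95], [0, 0, 0.96], [0, 0, 0.95], [0, 0, 0.96], [0, 0, 0.95], [0, 0, 0.95], [0, 0, 0.96], [0, 0, 0.95], [0, 0, 0.96], [0, 0, 0.95]]
[[-0.48, 0.16, 0.04], [-0.47, 0.2, 0.03], [-0.44, 0.25, 0.03], [-0.41, 0.3, 0.04], [-0.39, 0.33, 0.03], [-0.35, 0.37, 0.03], [-0.31, 0.4, 0.03], [-0.27, 0.43, 0.04], [-0.22, 0.46, 0.03], [-0.18, 0.48, 0.03], [-0.13, 0.49, 0.04], [-0.08, 0.5, 0.03]] 
   [[0, 0, 0.96], [0, 0, 0.95], [0, 0, 0.95], [0, 0, 0.96], [0, 0, 0.95], [0, 0, 0.96], [0, 0, 0.95], [0, 0, 0.96], [0, 0, 0.95], [0, 0, 0.95], [0, 0, 0.96], [0, 0, 0.95]]
[[-0.03, 0.51, 0.03], [0.02, 0.51, 0.03], [0.0, -0.0, 0.6], [0.0, -0.0, 0.6], [0.0, -0.0, 0.6]] 
   [[0, 0, 0.96], [0, 0, 0.95], [0, 0, 0.0], [0, 0, 0.0], [0, 0, 0.0]]
end [4.49500e-01 1.20000e-03 6.02000e-02 1.00081e+01] n 29
```

Call:
apply_moves(fingers=[0.24, 0.24, 0.24, 0.24, 0.24, 0.24, 0.24, 0.24, 0.24, 0.24, 0.24, 0.24], travel=[[-0.32, -0.39, 0.03], [-0.36, -0.36, 0.04], [-0.4, -0.32, 0.03], [-0.42, -0.29, 0.03], [-0.45, -0.23, 0.03], [-0.47, -0.19, 0.04], [-0.49, -0.15, 0.03], [-0.5, -0.09, 0.03], [-0.51, -0.04, 0.04], [-0.51, 0, 0.03], [-0.5, 0.06, 0.03], [-0.5, 0.11, 0.03]], rotation=[[0, 0, 0.95], [0, 0, 0.96], [0, 0, 0.95], [0, 0, 0.96], [0, 0, 0.95], [0, 0, 0.96], [0, 0, 0.95], [0, 0, 0.95], [0, 0, 0.96], [0, 0, 0.95], [0, 0, 0.96], [0, 0, 0.95]])

```text
time: 2.85
tool_pos: [0.3388, 0.3386, 0.1734]
tcp_rot: [2.223, 2.22, 0.001]
wrist_force: [0.5, 0.1, 0.1]
width: 0.242
grip_force: 0.0
```

Call:
apply_moves(fingers=[0.24, 0.24, 0.24, 0.24, 0.24, 0.24, 0.24, 0.24, 0.24, 0.24, 0.24, 0.24], travel=[[-0.48, 0.16, 0.04], [-0.47, 0.2, 0.03], [-0.44, 0.25, 0.03], [-0.41, 0.3, 0.04], [-0.39, 0.33, 0.03], [-0.35, 0.37, 0.03], [-0.31, 0.4, 0.03], [-0.27, 0.43, 0.04], [-0.22, 0.46, 0.03], [-0.18, 0.48, 0.03], [-0.13, 0.49, 0.04], [-0.08, 0.5, 0.03]], rotation=[[0, 0, 0.96], [0, 0, 0.95], [0, 0, 0.95], [0, 0, 0.96], [0, 0, 0.95], [0, 0, 0.96], [0, 0, 0.95], [0, 0, 0.96], [0, 0, 0.95], [0, 0, 0.95], [0, 0, 0.96], [0, 0, 0.95]])

```text
time: 4.05
tool_pos: [0.434, 0.0487, 0.1534]
tcp_rot: [3.088, 0.579, 0.001]
wrist_force: [-0.4, 0.5, -0.6]
width: 0.239
grip_force: 0.0
```

Call:
apply_moves(fingers=[0.24, 0.24, 0.24, 0.24, 0.24, 0.24, 0.24], travel=[[-0.03, 0.51, 0.03], [0.02, 0.51, 0.03], [0, 0, 0.6], [0, 0, 0.6], [0, 0, 0.6], [0, 0, 0], [0, 0, 0]], rotation=[[0, 0, 0.96], [0, 0, 0.95], [0, 0, 0], [0, 0, 0], [0, 0, 0], [0, 0, 0], [0, 0, 0]])

```text
time: 4.75
tool_pos: [0.4492, 0.0012, 0.0603]
tcp_rot: [-3.129, -0.274, 0.002]
wrist_force: [0.2, 0.3, 0.8]
width: 0.244
grip_force: 0.0
```

```bash
python3 - <<'E'
from plan import *
p,s=cur();print(p,s['time'],s['width'],s['q'])
c=read_camera('wrist');save(c,'w1.png',None,1.2)
for P in((.487,.008),(.487,-.072),(.492,.077),(.412,.045)): print(np.round(proj(c,(*P,.013))))
r=np.radians
print('DESC');q=line(p,[.4496,.0014,.003,10],.03);p=emit(p,q)
print('C');e=emit(p,push([(.4755,.006),(.487,.008),(.54,.026),(.575,.085),(.62,.145),(.6895,.191)],.026,r(10),r(25),.003))
E
```

```text
[4.49195452e-01 1.21422838e-03 6.02992040e-02 1.00059081e+01] 4.75 0.24366642966753732 [-5.27695268e-02 -3.97147245e-02  2.20183674e+00  1.67318293e-05
  9.80623667e-01  1.34338159e+00]
[256. 154.]
[350. 170.]
[172. 133.]
[200. 230.]
DESC
[[0.0, -0.0, 0.57], [0.01, -0.0, 0.58]] 
   [[0, 0, 0.0], [0, 0, 0.0]]
end [4.49700e-01 1.30000e-03 2.80000e-03 1.00059e+01] n 2
C
[[0.23, -0.0, -0.0], [0.23, 0.01, -0.0], [0.24, 0.02, -0.0], [0.23, 0.04, -0.0], [0.23, 0.05, -0.0], [0.23, 0.08, -0.0], [0.24, 0.05, -0.0], [0.23, 0.01, -0.0], [0.23, -0.03, -0.0], [0.23, -0.04, -0.0], [0.24, -0.04, -0.0], [0.23, -0.03, -0.0]] 
   [[0, 0, 0.02], [0, 0, -0.19], [0, 0, -0.52], [0, 0, -0.89], [0, 0, -1.0], [0, 0, -1.0], [0, 0, -1.0], [0, 0, -1.0], [0, 0, -1.0], [0, 0, -1.0], [0, 0, -1.0], [0, 0, -0.39]]
[[0.23, -0.02, -0.0], [0.24, -0.03, -0.0], [0.22, -0.02, -0.0], [0.23, -0.02, -0.0], [0.23, -0.02, -0.0], [0.22, -0.02, -0.0], [0.23, -0.03, -0.0], [0.23, -0.01, -0.0], [0.22, -0.02, -0.0], [0.23, -0.02, -0.0], [0.23, -0.02, -0.0], [0.23, -0.01, -0.0]] 
   [[0, 0, 0.55], [0, 0, 0.55], [0, 0, 0.54], [0, 0, 0.53], [0, 0, 0.51], [0, 0, 0.5], [0, 0, 0.48], [0, 0, 0.45], [0, 0, 0.44], [0, 0, 0.41], [0, 0, 0.4], [0, 0, 0.38]]
[[0.23, -0.02, -0.0], [0.22, -0.01, -0.0]] 
   [[0, 0, 0.37], [0, 0, 0.36]]
end [6.65800e-01 1.79700e-01 2.80000e-03 2.50059e+01] n 26
```

View pics/w1.png

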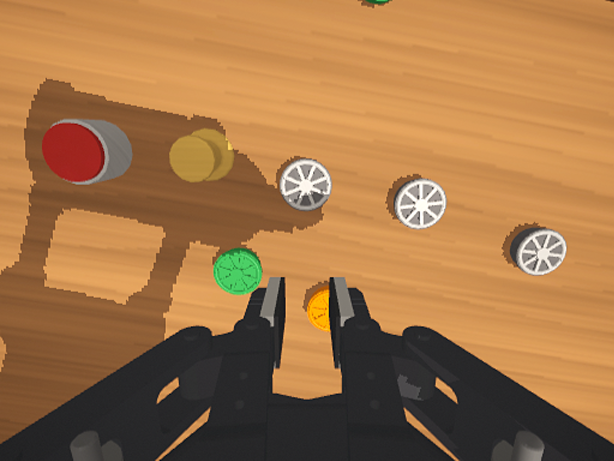

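The wrist view shows wheel C at raw pixel (254,154), where I expected it, and both fingertips are clear of the green and orange look-alikes. I'll lower and push C.

Call:
apply_moves(fingers=[0.24, 0.24, 0.24, 0.24, 0.24, 0.24, 0.24, 0.24], travel=[[0, 0, 0.57], [0, 0, 0.58], [0, 0, 0], [0.23, 0, 0], [0.23, 0.01, 0], [0.24, 0.02, 0], [0.23, 0.04, 0], [0.23, 0.05, 0]], rotation=[[0, 0, 0], [0, 0, 0], [0, 0, 0], [0, 0, 0.02], [0, 0, -0.19], [0, 0, -0.52], [0, 0, -0.89], [0, 0, -1]])

```text
time: 5.6
tool_pos: [0.5116, 0.0085, 0.0052]
tcp_rot: [3.061, 0.701, 0.008]
wrist_force: [0.7, 0.8, 0.3]
width: 0.238
grip_force: 0.0
```

```bash
python3 - <<'E'
from fit import *
from plan import cur
p,s=cur();print(p,s['wrist_force'])
c=read_camera('wrist');save(c,'w2.png',None,1.2)
h=np.radians(p[3]);print('wheel expected',p[:2]+.026*np.array([np.cos(h),np.sin(h)]))
for r in tip_of('wrist','wheel1'): print(round(r['p'],2),np.round(r['location']),np.round(ground(c,r['location'])[:2],4))
E
```

```text
[5.11561587e-01 8.49629508e-03 5.18251524e-03 2.57798346e+01] [0.66569981 0.79934682 0.3033216 ]
wheel expected [0.53497386 0.01980406]
0.78 [361.  84.] [ 0.6193 -0.0121]
0.62 [242. 245.] [0.4872 0.008 ]
0.57 [335. 285.] [ 0.4872 -0.071 ]
```

View pics/w2.png

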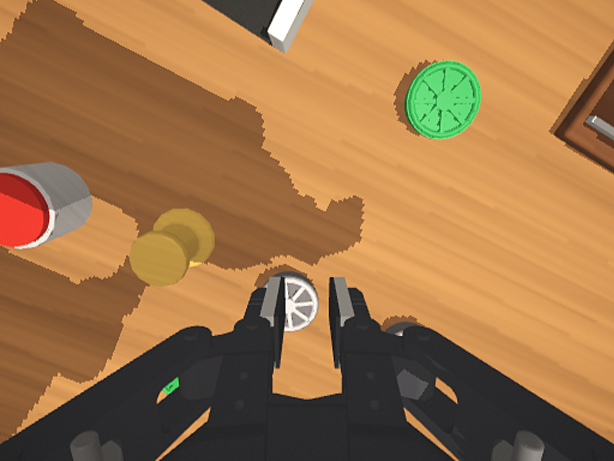

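The fingers passed over wheel C, which still lies at (.487,.008): half open, the tips sit higher than the TCP. I'll raise, go back behind it and find the tip height by a gentle touch-down.

```bash
python3 - <<'E'
from plan import *
p,s=cur();print(p,s['time'])
q=line(p,[p[0],p[1],.05,p[3]],.025);q+=line(q[-1],[.448,.001,.05,10],.03);q+=line(q[-1],[.448,.001,.008,10],.021)
emit(p,q)
E
```

```text
[5.12566324e-01 8.50734054e-03 5.35997073e-03 2.55666726e+01] 5.7
[[0.0, 0.0, -0.45], [0.0, 0.0, -0.44], [-0.41, -0.14, -0.0], [-0.42, -0.1, -0.0], [-0.43, -0.07, -0.0], [0.0, 0.0, 0.42], [0.0, 0.0, 0.42]] 
   [[0, 0, -0.0], [0, 0, -0.0], [0, 0, 0.86], [0, 0, 0.87], [0, 0, 0.86], [0, 0, 0.0], [0, 0, 0.0]]
end [4.48000e-01 1.10000e-03 7.90000e-03 1.00267e+01] n 7
```

Call:
apply_moves(fingers=[0.24, 0.24, 0.24, 0.24, 0.24, 0.24, 0.24, 0.24], travel=[[0, 0, -0.45], [0, 0, -0.45], [-0.41, -0.14, 0], [-0.42, -0.1, 0], [-0.43, -0.07, 0], [0, 0, 0.42], [0, 0, 0.42], [0, 0, 0]], rotation=[[0, 0, 0], [0, 0, 0], [0, 0, 0.86], [0, 0, 0.87], [0, 0, 0.86], [0, 0, 0], [0, 0, 0], [0, 0, 0]])

```text
time: 6.5
tool_pos: [0.441, 0.0011, 0.0045]
tcp_rot: [-3.13, -0.27, 0.005]
wrist_force: [-0.9, 0.6, 0.0]
width: 0.239
grip_force: 0.0
```

Call:
apply_moves(fingers=[0.24, 0.24, 0.24], travel=[[0, 0, 0.1], [0, 0, 0], [0, 0, 0]], rotation=[[0, 0, 0], [0, 0, 0], [0, 0, 0]])

```text
time: 6.8
tool_pos: [0.444, 0.001, 0.0016]
tcp_rot: [3.13, 0.272, 0.002]
wrist_force: [0.1, 0.2, 0.5]
width: 0.243
grip_force: 0.0
```

```bash
python3 - <<'E'
from h import *
s=read_state();print(s['tool_pos'],s['tcp_rot'],s['wrist_force'],s['torque'])
c=read_camera('side');u=proj(c,s['tool_pos']).astype(int);print(u)
save(c,'s2.png',(u[0]-50,u[1]-55,100,75),6)
E
```

```text
[0.44398747 0.00098235 0.00160149] [3.12955641e+00 2.71947626e-01 2.41326002e-03] [0.08840618 0.15781346 0.45760376] [-0.01228291 -0.00840434 -0.00943949]
[237 199]
```

View pics/s2.png

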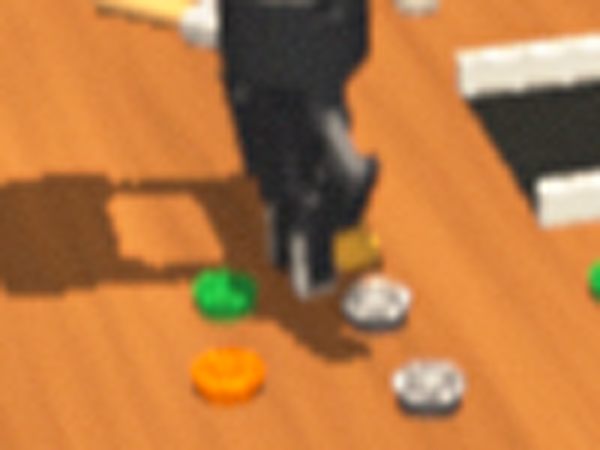

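The side view shows the tips about 10 mm above the bench. I'll lower in small steps.

Call:
apply_moves(fingers=[0.24, 0.24, 0.24], travel=[[0, 0, 0.08], [0, 0, 0], [0, 0, 0]], rotation=[[0, 0, 0], [0, 0, 0], [0, 0, 0]])

```text
time: 7.15
tool_pos: [0.4428, 0.001, -0.0034]
tcp_rot: [-3.13, -0.272, 0.0]
wrist_force: [0.4, -0.0, -1.2]
width: 0.243
grip_force: 0.0
```

Call:
apply_moves(fingers=[0.24, 0.24, 0.24], travel=[[0, 0, 0.04], [0, 0, 0], [0, 0, 0]], rotation=[[0, 0, 0], [0, 0, 0], [0, 0, 0]])

```text
time: 7.45
tool_pos: [0.4428, 0.001, -0.0054]
tcp_rot: [-3.13, -0.272, 0.0]
wrist_force: [-0.6, 0.1, 0.6]
width: 0.24
grip_force: 0.0
```

Call:
apply_moves(fingers=[0.24, 0.24, 0.24], travel=[[0, 0, 0.04], [0, 0, 0], [0, 0, 0]], rotation=[[0, 0, 0], [0, 0, 0], [0, 0, 0]])

```text
time: 7.75
tool_pos: [0.4428, 0.001, -0.0074]
tcp_rot: [-3.13, -0.272, 0.0]
wrist_force: [0.3, -0.7, 0.5]
width: 0.241
grip_force: 0.0
```

No contact down to TCP z = -7.4 mm, so I'll push at about -6 mm.

```bash
python3 - <<'E'
from plan import *
p,s=cur();print(p,s['time'],s['wrist_force'])
r=np.radians
e=emit(p,[[.449,.0015,-.006,10]]+push([(.4755,.006),(.487,.008),(.54,.026),(.575,.085),(.62,.145),(.6895,.191)],.026,r(10),r(25),-.006))
E
```

```text
[ 4.42848139e-01  1.00172764e-03 -7.39997655e-03  9.94821466e+00] 7.75 [ 0.27392604 -0.72323031  0.47000049]
[[0.12, 0.01, -0.03], [0.25, 0.0, 0.0], [0.23, 0.01, 0.0], [0.24, 0.03, 0.0], [0.23, 0.03, 0.0], [0.23, 0.06, 0.0], [0.23, 0.07, 0.0], [0.23, 0.05, 0.0], [0.23, 0.01, 0.0], [0.23, -0.02, 0.0], [0.24, -0.04, 0.0], [0.23, -0.04, 0.0]] 
   [[0, 0, -0.01], [0, 0, 0.02], [0, 0, -0.19], [0, 0, -0.52], [0, 0, -0.89], [0, 0, -1.0], [0, 0, -1.0], [0, 0, -1.0], [0, 0, -1.0], [0, 0, -1.0], [0, 0, -1.0], [0, 0, -1.0]]
[[0.23, -0.03, 0.0], [0.24, -0.03, 0.0], [0.23, -0.02, 0.0], [0.23, -0.02, 0.0], [0.23, -0.02, 0.0], [0.22, -0.03, 0.0], [0.23, -0.02, 0.0], [0.22, -0.02, 0.0], [0.23, -0.02, 0.0], [0.23, -0.02, 0.0], [0.23, -0.01, 0.0], [0.23, -0.02, 0.0]] 
   [[0, 0, -0.39], [0, 0, 0.55], [0, 0, 0.55], [0, 0, 0.54], [0, 0, 0.53], [0, 0, 0.51], [0, 0, 0.5], [0, 0, 0.48], [0, 0, 0.45], [0, 0, 0.44], [0, 0, 0.41], [0, 0, 0.4]]
[[0.23, -0.02, 0.0], [0.22, -0.01, 0.0], [0.23, -0.02, 0.0]] 
   [[0, 0, 0.38], [0, 0, 0.37], [0, 0, 0.36]]
end [ 6.65800e-01  1.80100e-01 -5.90000e-03  2.50082e+01] n 27
```

Call:
apply_moves(fingers=[0.24, 0.24, 0.24, 0.24, 0.24, 0.24], travel=[[0.12, 0.01, -0.03], [0.25, 0, 0], [0.23, 0.01, 0], [0.24, 0.03, 0], [0.23, 0.03, 0], [0.23, 0.06, 0]], rotation=[[0, 0, -0.01], [0, 0, 0.02], [0, 0, -0.19], [0, 0, -0.52], [0, 0, -0.89], [0, 0, -1]])

```text
time: 8.35
tool_pos: [0.51, 0.0086, -0.0057]
tcp_rot: [3.062, 0.701, 0.001]
wrist_force: [0.7, -0.5, -0.1]
width: 0.24
grip_force: 0.0
```

```bash
cat > chk.py <<'E'
from fit import *
from plan import cur
p,s=cur();print(p,s['time'],s['wrist_force'])
h=np.radians(p[3]);f=np.array([np.cos(h),np.sin(h)])
for n in('wrist','scene','side'):
    c=read_camera(n)
    print(n,[(round(r['p'],2),*np.round(ground(c,r['location'])[:2],3)) for r in tip_of(n,'wheel1')])
    if n=='wrist':
        for r in tip_of(n,'wheel1'):
            d=ground(c,r['location'])[:2]-p[:2]
            if np.hypot(*d)<.06: print('  rel fwd,left',np.round([d@f,-d[0]*f[1]+d[1]*f[0]],4))
E
python3 chk.py
```

```text
[ 5.09958175e-01  8.60895902e-03 -5.72127616e-03  2.57780046e+01] 8.35 [ 0.74485066 -0.45043073 -0.12869543]
wrist [(0.94, np.float64(0.483), np.float64(0.007)), (0.84, np.float64(0.617), np.float64(-0.014)), (0.64, np.float64(0.413), np.float64(0.05))]
  rel fwd,left [-0.0249  0.0102]
scene [(0.71, np.float64(0.617), np.float64(-0.015)), (0.58, np.float64(0.484), np.float64(0.002)), (0.54, np.float64(0.455), np.float64(-0.173)), (0.5, np.float64(0.416), np.float64(0.049)), (0.49, np.float64(0.489), np.float64(-0.076))]
side [(0.63, np.float64(0.482), np.float64(-0.064)), (0.55, np.float64(0.414), np.float64(0.024)), (0.5, np.float64(0.493), np.float64(0.024)), (0.49, np.float64(0.615), np.float64(-0.023)), (0.47, np.float64(0.467), np.float64(-0.167)), (0.45, np.float64(0.399), np.float64(-0.023))]
```

```bash
python3 - <<'E'
from h import *
from scipy.spatial.transform import Rotation as Ro
s=read_state();c=read_camera('wrist');R=Ro.from_rotvec(s['tcp_rot']).as_matrix()
E=np.array(c['extrinsics']);print(c['fx'],c['k1'],'cam in tool',R.T@(-E[:3,:3].T@E[:3,3]+E[:3,:3].T@E[:3,:3]@(-np.array(s['tool_pos']))))
for x in(0,.011):
  for b in(0,.013,.02,.03): print(x,b,[np.round(proj(c,s['tool_pos']+R@np.array([x,y,-b]))) for y in(-.0102,.0102)])
save(c,'w3.png',None,1.2)
E
```

```text
280.1702913055434 -0.0001931441922506448 cam in tool [ 7.37417837e-02 -1.41873885e-04 -1.81063902e-01]
0 0 [array([241., 219.]), array([271., 219.])]
0 0.013 [array([240., 227.]), array([272., 227.])]
0 0.02 [array([240., 231.]), array([272., 231.])]
0 0.03 [array([239., 239.]), array([273., 239.])]
0.011 0 [array([241., 204.]), array([271., 204.])]
0.011 0.013 [array([240., 211.]), array([272., 211.])]
0.011 0.02 [array([239., 215.]), array([272., 215.])]
0.011 0.03 [array([238., 221.]), array([273., 221.])]
```

View pics/w3.png

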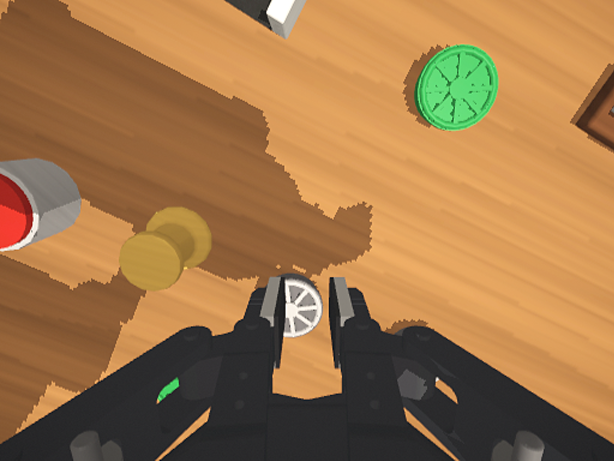

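The wheel passed under again. From the picture the tips at 24 % open stand about 30 mm behind the reported TCP. I'll go back behind C and find the true tip height by touch.

```bash
python3 - <<'E'
from plan import *
p,s=cur()
q=line(p,[p[0],p[1],.02,p[3]],.026);q+=line(q[-1],[.446,.001,.02,10],.03);q+=line(q[-1],[.446,.001,-.01,10],.03)
emit(p,q)
E
```

```text
[[0.0, 0.0, -0.26], [0.0, 0.0, -0.26], [-0.39, -0.13, -0.0], [-0.4, -0.1, -0.0], [-0.41, -0.06, -0.0], [0.0, 0.0, 0.6]] 
   [[0, 0, -0.0], [0, 0, -0.0], [0, 0, 0.86], [0, 0, 0.86], [0, 0, 0.85], [0, 0, 0.0]]
end [ 4.45900e-01  1.20000e-03 -1.00000e-02  1.00152e+01] n 6
```

Call:
apply_moves(fingers=[0.24, 0.24, 0.24, 0.24, 0.24, 0.24, 0.24, 0.24], travel=[[0, 0, -0.26], [0, 0, -0.26], [-0.39, -0.13, 0], [-0.4, -0.1, 0], [-0.41, -0.06, 0], [0, 0, 0.6], [0, 0, 0], [0, 0, 0]], rotation=[[0, 0, 0], [0, 0, 0], [0, 0, 0.86], [0, 0, 0.86], [0, 0, 0.85], [0, 0, 0], [0, 0, 0], [0, 0, 0]])

```text
time: 9.55
tool_pos: [0.4468, 0.0011, -0.009]
tcp_rot: [-3.129, -0.276, -0.0]
wrist_force: [0.1, -0.8, 0.3]
width: 0.24
grip_force: 0.0
```

Call:
apply_moves(fingers=[0.24, 0.24, 0.24], travel=[[0, 0, 0.06], [0, 0, 0], [0, 0, 0]], rotation=[[0, 0, 0], [0, 0, 0], [0, 0, 0]])

```text
time: 9.85
tool_pos: [0.4475, 0.0011, -0.0122]
tcp_rot: [3.129, 0.276, 0.002]
wrist_force: [-0.3, -0.3, -0.1]
width: 0.24
grip_force: 0.0
```

Call:
apply_moves(fingers=[0.24, 0.24, 0.24], travel=[[0, 0, 0.06], [0, 0, 0], [0, 0, 0]], rotation=[[0, 0, 0], [0, 0, 0], [0, 0, 0]])

```text
time: 10.15
tool_pos: [0.4464, 0.0012, -0.016]
tcp_rot: [-3.129, -0.276, 0.001]
wrist_force: [0.0, 0.2, -0.1]
width: 0.24
grip_force: 0.0
```

Call:
apply_moves(fingers=[0.24, 0.24, 0.24], travel=[[0, 0, 0.04], [0, 0, 0], [0, 0, 0]], rotation=[[0, 0, 0], [0, 0, 0], [0, 0, 0]])

```text
time: 10.45
tool_pos: [0.4465, 0.0011, -0.0179]
tcp_rot: [-3.129, -0.276, 0.001]
wrist_force: [0.0, 0.3, 0.1]
width: 0.238
grip_force: 0.0
```

Call:
apply_moves(fingers=[0.24, 0.24, 0.24], travel=[[0, 0, 0.04], [0, 0, 0], [0, 0, 0]], rotation=[[0, 0, 0], [0, 0, 0], [0, 0, 0]])

```text
time: 10.75
tool_pos: [0.4465, 0.0011, -0.0199]
tcp_rot: [-3.129, -0.276, 0.0]
wrist_force: [0.7, 0.1, -0.6]
width: 0.24
grip_force: 0.0
```

Call:
apply_moves(fingers=[0.24, 0.24, 0.24], travel=[[0, 0, 0.03], [0, 0, 0], [0, 0, 0]], rotation=[[0, 0, 0], [0, 0, 0], [0, 0, 0]])

```text
time: 11.05
tool_pos: [0.4466, 0.0011, -0.0214]
tcp_rot: [-3.129, -0.276, 0.0]
wrist_force: [0.7, 0.5, 1.0]
width: 0.242
grip_force: 0.0
```

```bash
python3 - <<'E'
from h import *
s=read_state();print(s['tool_pos'],s['wrist_force'])
c=read_camera('side')
u=proj(c,s['tool_pos']*np.array([1,1,0])).astype(int)
for z in(0,.005,.01,.02): print(z,np.round(proj(c,[s['tool_pos'][0],s['tool_pos'][1]-.02,z])-u+[35,40],1)*8)
save(c,'s3.png',(u[0]-35,u[1]-40,70,60),8)
E
```

```text
[ 0.44655688  0.00112854 -0.02138102] [0.65225765 0.50367012 0.9830365 ]
0 [299.2 354.4]
0.005 [299.2 344. ]
0.01 [298.4 333.6]
0.02 [298.4 312. ]
```

View pics/s3.png

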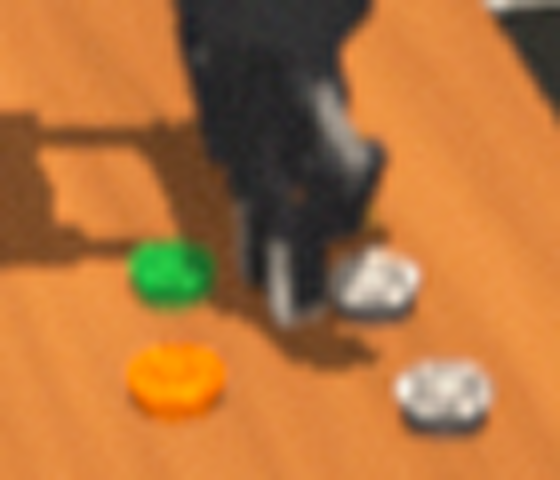

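The tips are about 13.5 mm up with TCP z at -21.4 mm, an offset of 35 mm, and the wrist estimate agrees. I'll use TCP z ≈ -30 mm, which puts the tips about 5 mm above the bench.

```bash
python3 - <<'E'
from plan import *
p,s=cur();r=np.radians
e=emit(p,[[.4466,.0011,-.0255,10],[.4475,.0015,-.0295,10]]+push([(.474,.0055),(.487,.008),(.545,.018),(.572,.075),(.615,.14),(.6895,.191)],.026,r(10),r(25),-.0295))
E
```

```text
[[-0.0, 0.0, 0.08], [0.02, -0.0, 0.08], [0.24, 0.01, 0.0], [0.23, -0.04, 0.0], [0.24, -0.01, 0.0], [0.24, 0.02, 0.0], [0.23, 0.05, 0.0], [0.23, 0.1, 0.0], [0.24, 0.1, 0.0], [0.24, 0.01, 0.0], [0.23, -0.07, 0.0], [0.21, -0.1, 0.0]] 
   [[0, 0, 0.01], [0, 0, 0.0], [0, 0, -0.04], [0, 0, 0.92], [0, 0, 0.25], [0, 0, -0.42], [0, 0, -1.0], [0, 0, -1.0], [0, 0, -1.0], [0, 0, -1.0], [0, 0, -1.0], [0, 0, -1.0]]
[[0.22, -0.12, 0.0], [0.21, -0.12, 0.0], [0.22, -0.1, 0.0], [0.23, -0.05, 0.0], [0.23, -0.03, 0.0], [0.22, -0.03, 0.0], [0.23, -0.03, 0.0], [0.22, -0.02, 0.0], [0.22, -0.02, 0.0], [0.23, -0.02, 0.0], [0.22, -0.02, 0.0], [0.23, -0.01, 0.0]] 
   [[0, 0, -1.0], [0, 0, -1.0], [0, 0, -1.0], [0, 0, -0.35], [0, 0, 0.68], [0, 0, 0.64], [0, 0, 0.59], [0, 0, 0.55], [0, 0, 0.47], [0, 0, 0.44], [0, 0, 0.42], [0, 0, 0.41]]
[[0.23, -0.02, 0.0], [0.22, -0.02, 0.0], [0.23, -0.01, 0.0], [0.23, -0.02, 0.0], [0.22, -0.02, 0.0]] 
   [[0, 0, 0.4], [0, 0, 0.39], [0, 0, 0.39], [0, 0, 0.38], [0, 0, 0.38]]
end [ 0.6657  0.1801 -0.0293 25.0114] n 29
```

Call:
apply_moves(fingers=[0.24, 0.24, 0.24, 0.24, 0.24, 0.24], travel=[[0, 0, 0.08], [0, 0, 0.08], [0, 0, 0], [0.24, 0, 0], [0.24, 0, 0], [0.24, 0, 0]], rotation=[[0, 0, 0], [0, 0, 0], [0, 0, 0], [0, 0, 0], [0, 0, 0], [0, 0, 0]])

```text
time: 11.7
tool_pos: [0.4839, 0.0076, -0.029]
tcp_rot: [3.129, 0.276, 0.002]
wrist_force: [0.1, -0.2, 0.5]
width: 0.242
grip_force: 0.2
```

```bash
python3 chk.py
```

```text
[ 4.83872553e-01  7.61602864e-03 -2.90219961e-02  1.00662987e+01] 11.7 [ 0.07954154 -0.15609803  0.47524171]
wrist [(0.84, np.float64(0.506), np.float64(0.012))]
  rel fwd,left [0.0222 0.0002]
scene [(0.64, np.float64(0.484), np.float64(-0.073)), (0.61, np.float64(0.613), np.float64(-0.019)), (0.53, np.float64(0.513), np.float64(0.002)), (0.41, np.float64(0.452), np.float64(-0.169)), (0.37, np.float64(0.412), np.float64(0.043))]
side [(0.64, np.float64(0.508), np.float64(0.024)), (0.62, np.float64(0.415), np.float64(0.028)), (0.61, np.float64(0.463), np.float64(-0.174)), (0.59, np.float64(0.63), np.float64(-0.013)), (0.57, np.float64(0.483), np.float64(-0.06)), (0.5, np.float64(0.389), np.float64(-0.025))]
```

```bash
cat >> plan.py <<'E'
def pursue(w,h,W,D,z,v=.008,dmax=5.5,look=.02):
    """steer wheel centre from w, heading h deg, through W; returns TCP targets"""
    w=np.array(w,float);out=[];tr=[];i=0
    while i<len(W) and len(out)<60:
        d=np.array(W[i])-w;last=i==len(W)-1
        if np.hypot(*d)<(v*.6 if last else look): i+=1;continue
        dh=(np.degrees(np.arctan2(d[1],d[0]))-h+180)%360-180
        if abs(dh)>90 : i+=1;continue
        h+=np.clip(dh,-dmax,dmax);f=np.array([np.cos(np.radians(h)),np.sin(np.radians(h))])
        w=w+v*f;out.append([*(w-D*f),z,h]);tr.append([*w,h])
    print(np.round(tr[::3],3).tolist());return out
E
python3 - <<'E'
from plan import *
p,s=cur()
e=emit(p,pursue((.507,.0118),p[3],[(.545,.025),(.575,.09),(.615,.145),(.6895,.191)],.024,-.0295))
E
```

```text
[[0.515, 0.014, 15.575], [0.537, 0.023, 25.543], [0.556, 0.037, 42.043], [0.571, 0.056, 58.543], [0.58, 0.078, 64.043], [0.591, 0.099, 62.616], [0.602, 0.121, 62.616], [0.615, 0.141, 51.616], [0.634, 0.156, 35.116], [0.654, 0.169, 31.738], [0.674, 0.182, 31.738]]
[[0.2, 0.03, -0.0], [0.16, 0.03, -0.0], [0.16, -0.0, -0.0], [0.16, 0.03, -0.0], [0.16, 0.03, -0.0], [0.16, 0.03, -0.0], [0.17, 0.03, -0.0], [0.16, 0.03, -0.0], [0.16, 0.03, -0.0], [0.16, 0.03, -0.0], [0.16, 0.03, -0.0], [0.16, 0.04, -0.0]] 
   [[0, 0, -0.92], [0, 0, -0.74], [0, 0, -0.0], [0, 0, -0.92], [0, 0, -0.91], [0, 0, -0.92], [0, 0, -0.92], [0, 0, -0.91], [0, 0, -0.92], [0, 0, -0.92], [0, 0, -0.91], [0, 0, -0.92]]
[[0.16, -0.04, -0.0], [0.16, -0.0, -0.0], [0.16, -0.0, -0.0], [0.16, -0.0, -0.0], [0.16, -0.0, -0.0], [0.16, -0.0, -0.0], [0.16, -0.0, -0.0], [0.16, -0.0, -0.0], [0.16, -0.03, -0.0], [0.17, -0.04, -0.0], [0.16, -0.03, -0.0], [0.16, -0.03, -0.0]] 
   [[0, 0, 0.92], [0, 0, 0.23], [0, 0, 0.0], [0, 0, 0.0], [0, 0, 0.0], [0, 0, 0.0], [0, 0, 0.0], [0, 0, 0.0], [0, 0, 0.92], [0, 0, 0.92], [0, 0, 0.91], [0, 0, 0.92]]
[[0.16, -0.03, -0.0], [0.16, -0.02, -0.0], [0.16, 0.0, -0.0], [0.16, 0.0, -0.0], [0.16, 0.0, -0.0], [0.16, 0.0, -0.0], [0.16, 0.0, -0.0], [0.16, 0.0, -0.0], [0.16, 0.0, -0.0]] 
   [[0, 0, 0.92], [0, 0, 0.56], [0, 0, -0.0], [0, 0, -0.0], [0, 0, -0.0], [0, 0, -0.0], [0, 0, -0.0], [0, 0, -0.0], [0, 0, -0.0]]
end [ 6.67400e-01  1.77600e-01 -2.96000e-02  3.17346e+01] n 33
```

```bash
python3 - <<'E'
from plan import *
p,s=cur()
e=emit(p,pursue((.507,.0118),p[3],[(.536,.025),(.565,.095),(.612,.152),(.6895,.189)],.024,-.0295))
E
```

```text
[[0.515, 0.014, 15.575], [0.536, 0.025, 32.075], [0.554, 0.041, 48.575], [0.566, 0.062, 65.075], [0.573, 0.084, 70.575], [0.584, 0.106, 59.345], [0.597, 0.126, 59.345], [0.61, 0.146, 53.845], [0.627, 0.163, 37.345], [0.649, 0.173, 20.985], [0.671, 0.182, 20.985]]
[[0.2, 0.03, -0.0], [0.16, 0.04, -0.0], [0.16, 0.03, -0.0], [0.16, 0.03, -0.0], [0.17, 0.03, -0.0], [0.16, 0.03, -0.0], [0.16, 0.03, -0.0], [0.16, 0.03, -0.0], [0.16, 0.03, -0.0], [0.16, 0.03, -0.0], [0.17, 0.03, -0.0], [0.16, 0.03, -0.0]] 
   [[0, 0, -0.92], [0, 0, -0.91], [0, 0, -0.92], [0, 0, -0.92], [0, 0, -0.91], [0, 0, -0.92], [0, 0, -0.92], [0, 0, -0.91], [0, 0, -0.92], [0, 0, -0.92], [0, 0, -0.91], [0, 0, -0.92]]
[[0.16, -0.03, -0.0], [0.16, -0.03, -0.0], [0.16, -0.03, -0.0], [0.16, -0.0, -0.0], [0.16, -0.0, -0.0], [0.16, -0.0, -0.0], [0.16, -0.0, -0.0], [0.16, -0.0, -0.0], [0.16, -0.0, -0.0], [0.16, -0.03, -0.0], [0.16, -0.03, -0.0], [0.16, -0.03, -0.0]] 
   [[0, 0, 0.92], [0, 0, 0.91], [0, 0, 0.92], [0, 0, 0.04], [0, 0, -0.0], [0, 0, -0.0], [0, 0, -0.0], [0, 0, -0.0], [0, 0, -0.0], [0, 0, 0.91], [0, 0, 0.92], [0, 0, 0.92]]
[[0.17, -0.03, -0.0], [0.16, -0.03, -0.0], [0.16, -0.04, -0.0], [0.16, -0.02, -0.0], [0.16, -0.0, -0.0], [0.16, -0.0, -0.0], [0.16, -0.0, -0.0], [0.16, -0.0, -0.0], [0.16, -0.0, -0.0]] 
   [[0, 0, 0.91], [0, 0, 0.92], [0, 0, 0.92], [0, 0, 0.89], [0, 0, 0.0], [0, 0, 0.0], [0, 0, 0.0], [0, 0, 0.0], [0, 0, 0.0]]
end [ 0.6636  0.1788 -0.0296 20.9946] n 33
```

Call:
apply_moves(fingers=[0.24, 0.24, 0.24, 0.24, 0.24, 0.24, 0.24, 0.24, 0.24, 0.24, 0.24, 0.24], travel=[[0.2, 0.03, 0], [0.16, 0.04, 0], [0.16, 0.03, 0], [0.16, 0.03, 0], [0.17, 0.03, 0], [0.16, 0.03, 0], [0.16, 0.03, 0], [0.16, 0.03, 0], [0.16, 0.03, 0], [0.16, 0.03, 0], [0.17, 0.03, 0], [0.16, 0.03, 0]], rotation=[[0, 0, -0.92], [0, 0, -0.91], [0, 0, -0.92], [0, 0, -0.92], [0, 0, -0.91], [0, 0, -0.92], [0, 0, -0.92], [0, 0, -0.91], [0, 0, -0.92], [0, 0, -0.92], [0, 0, -0.91], [0, 0, -0.92]])

```text
time: 13.25
tool_pos: [0.5647, 0.0538, -0.0294]
tcp_rot: [-2.471, -1.94, 0.001]
wrist_force: [-0.2, 0.1, 0.1]
width: 0.239
grip_force: 0.2
```

```bash
python3 chk.py
```

```text
[ 5.64684514e-01  5.38221410e-02 -2.94230858e-02  7.62855021e+01] 13.25 [-0.16270353  0.06637547  0.05184337]
wrist [(0.77, np.float64(0.414), np.float64(0.05)), (0.75, np.float64(0.493), np.float64(0.079)), (0.64, np.float64(0.572), np.float64(0.079)), (0.5, np.float64(0.619), np.float64(-0.012))]
  rel fwd,left [ 0.0256 -0.0008]
scene [(0.65, np.float64(0.624), np.float64(-0.014)), (0.62, np.float64(0.58), np.float64(0.073)), (0.61, np.float64(0.385), np.float64(-0.033)), (0.5, np.float64(0.476), np.float64(-0.075)), (0.47, np.float64(0.464), np.float64(-0.174))]
side [(0.65, np.float64(0.464), np.float64(-0.166)), (0.64, np.float64(0.491), np.float64(-0.047)), (0.57, np.float64(0.411), np.float64(0.032)), (0.45, np.float64(0.588), np.float64(0.11)), (0.39, np.float64(0.388), np.float64(-0.032))]
```

Wheel C stays centred in the cradle, so I'll continue.

Call:
apply_moves(fingers=[0.24, 0.24, 0.24, 0.24, 0.24, 0.24, 0.24, 0.24, 0.24, 0.24, 0.24, 0.24], travel=[[0.16, -0.03, 0], [0.16, -0.03, 0], [0.16, -0.03, 0], [0.16, 0, 0], [0.16, 0, 0], [0.16, 0, 0], [0.16, 0, 0], [0.16, 0, 0], [0.16, 0, 0], [0.16, -0.03, 0], [0.16, -0.03, 0], [0.16, -0.03, 0]], rotation=[[0, 0, 0.92], [0, 0, 0.91], [0, 0, 0.92], [0, 0, 0.04], [0, 0, 0], [0, 0, 0], [0, 0, 0], [0, 0, 0], [0, 0, 0], [0, 0, 0.91], [0, 0, 0.92], [0, 0, 0.92]])

```text
time: 14.8
tool_pos: [0.6038, 0.1418, -0.0295]
tcp_rot: [-2.927, -1.142, 0.001]
wrist_force: [0.1, 0.6, 0.4]
width: 0.238
grip_force: 0.2
```

Call:
apply_moves(fingers=[0.24, 0.24, 0.24, 0.24, 0.24, 0.24, 0.24, 0.24, 0.24], travel=[[0.17, -0.03, 0], [0.16, -0.03, 0], [0.16, -0.04, 0], [0.16, -0.02, 0], [0.16, 0, 0], [0.16, 0, 0], [0.16, 0, 0], [0.16, 0, 0], [0.16, 0, 0]], rotation=[[0, 0, 0.91], [0, 0, 0.92], [0, 0, 0.92], [0, 0, 0.89], [0, 0, 0], [0, 0, 0], [0, 0, 0], [0, 0, 0], [0, 0, 0]])

```text
time: 15.7
tool_pos: [0.6648, 0.1789, -0.0294]
tcp_rot: [3.089, 0.573, -0.0]
wrist_force: [0.2, -0.5, 0.0]
width: 0.236
grip_force: 0.2
```

```bash
python3 chk.py; python3 - <<'E'
from plan import *
p,s=cur()
f=np.array([np.cos(np.radians(p[3])),np.sin(np.radians(p[3]))])
b=p[:2]-.015*f
q=[[*b,p[2],p[3]]]+line([*b,p[2],p[3]],[*b,.025,p[3]],.028)
h=38;fh=np.array([np.cos(np.radians(h)),np.sin(np.radians(h))])
t=np.array([.4865,-.072])-.039*fh
q+=line(q[-1],[*t,.025,h],.03);q+=line(q[-1],[*t,-.0295,h],.02)
emit(p,q)
E
```

```text
[ 0.66483935  0.1788541  -0.02937856 21.01126535] 15.7 [ 0.15300652 -0.47604598  0.0256097 ]
wrist [(0.56, np.float64(0.687), np.float64(0.188))]
  rel fwd,left [0.0241 0.0005]
scene [(0.69, np.float64(0.392), np.float64(-0.023)), (0.63, np.float64(0.692), np.float64(0.182)), (0.54, np.float64(0.481), np.float64(-0.079)), (0.54, np.float64(0.415), np.float64(0.046)), (0.52, np.float64(0.627), np.float64(-0.017)), (0.4, np.float64(0.461), np.float64(-0.175))]
side [(0.58, np.float64(0.396), np.float64(-0.04)), (0.55, np.float64(0.707), np.float64(0.218)), (0.51, np.float64(0.466), np.float64(-0.169)), (0.5, np.float64(0.41), np.float64(0.034)), (0.4, np.float64(0.621), np.float64(-0.009)), (0.37, np.float64(0.495), np.float64(0.074)), (0.34, np.float64(0.648), np.float64(-0.178))]
[[-0.3, 0.0, 0.0], [0.0, 0.0, -0.54], [0.0, 0.0, -0.55], [-0.62, 0.4, 0.0], [-0.63, 0.39, 0.0], [-0.64, 0.36, 0.0], [-0.65, 0.34, 0.0], [-0.67, 0.32, 0.0], [-0.67, 0.3, 0.0], [-0.69, 0.27, 0.0], [-0.69, 0.26, 0.0], [-0.7, 0.23, 0.0]] 
   [[0, 0, -0.0], [0, 0, -0.0], [0, 0, -0.0], [0, 0, -0.31], [0, 0, -0.32], [0, 0, -0.31], [0, 0, -0.32], [0, 0, -0.31], [0, 0, -0.32], [0, 0, -0.31], [0, 0, -0.32], [0, 0, -0.31]]
[[0.0, -0.0, 0.36], [0.0, -0.0, 0.37], [0.0, -0.0, 0.36]] 
   [[0, 0, -0.0], [0, 0, -0.0], [0, 0, -0.0]]
end [ 4.55900e-01 -9.62000e-02 -2.95000e-02  3.79722e+01] n 15
```

Wheel C is in the tray at about (.687,.188). Next is B.

Call:
apply_moves(fingers=[0.24, 0.24, 0.24, 0.24, 0.24, 0.24, 0.24, 0.24, 0.24, 0.24, 0.24, 0.24], travel=[[-0.3, 0, 0], [0, 0, -0.54], [0, 0, -0.55], [-0.62, 0.4, 0], [-0.63, 0.39, 0], [-0.64, 0.36, 0], [-0.65, 0.34, 0], [-0.67, 0.32, 0], [-0.67, 0.3, 0], [-0.69, 0.27, 0], [-0.69, 0.26, 0], [-0.7, 0.23, 0]], rotation=[[0, 0, 0], [0, 0, 0], [0, 0, 0], [0, 0, -0.31], [0, 0, -0.32], [0, 0, -0.31], [0, 0, -0.32], [0, 0, -0.31], [0, 0, -0.32], [0, 0, -0.31], [0, 0, -0.32], [0, 0, -0.31]])

```text
time: 17.25
tool_pos: [0.4551, -0.097, 0.0254]
tcp_rot: [2.97, 1.024, 0.001]
wrist_force: [0.1, -1.1, 0.2]
width: 0.239
grip_force: 0.0
```

Call:
apply_moves(fingers=[0.24, 0.24, 0.24], travel=[[0, 0, 0], [0, 0, 0], [0, 0, 0]], rotation=[[0, 0, 0], [0, 0, 0], [0, 0, 0]])

```text
time: 17.55
tool_pos: [0.457, -0.0957, 0.0255]
tcp_rot: [2.971, 1.022, 0.002]
wrist_force: [0.8, 0.2, 0.5]
width: 0.235
grip_force: 0.0
```

```bash
python3 chk.py; python3 - <<'E'
from plan import *
p,s=cur()
h=p[3];fh=np.array([np.cos(np.radians(h)),np.sin(np.radians(h))])
B=np.array([.4865,-.072]);t=B-.038*fh
q=line(p,[*t,-.0295,h],.02);n=len(q)
q+=[q[-1]]+pursue(B-.012*fh,h,[(.52,-.045),(.548,.02),(.562,.09),(.61,.138),(.684,.148)],.025,-.0295)
emit(p,q)
E
```

```text
[ 4.56975660e-01 -9.56702401e-02  2.55319724e-02  3.79587305e+01] 17.55 [0.76766995 0.24664908 0.46718787]
wrist [(0.96, np.float64(0.487), np.float64(-0.071)), (0.89, np.float64(0.416), np.float64(0.047)), (0.72, np.float64(0.469), np.float64(-0.165)), (0.61, np.float64(0.395), np.float64(-0.026))]
  rel fwd,left [0.0389 0.0008]
scene [(0.7, np.float64(0.617), np.float64(-0.018)), (0.69, np.float64(0.484), np.float64(-0.067)), (0.62, np.float64(0.409), np.float64(0.04)), (0.44, np.float64(0.463), np.float64(-0.16)), (0.44, np.float64(0.692), np.float64(0.184)), (0.4, np.float64(0.395), np.float64(-0.024))]
side [(0.57, np.float64(0.613), np.float64(-0.023)), (0.52, np.float64(0.713), np.float64(0.232)), (0.44, np.float64(0.409), np.float64(0.02)), (0.43, np.float64(0.394), np.float64(-0.022)), (0.42, np.float64(0.456), np.float64(-0.169)), (0.41, np.float64(0.486), np.float64(-0.069))]
[[0.483, -0.074, 38.685], [0.502, -0.059, 38.685], [0.519, -0.043, 49.685], [0.531, -0.022, 66.185], [0.54, 0.0, 67.775], [0.547, 0.023, 77.38], [0.552, 0.047, 77.38], [0.558, 0.07, 77.38], [0.565, 0.
[... 1005 characters left out ...]
0.03, 0.0], [0.16, -0.03, 0.0], [0.16, -0.04, 0.0], [0.16, -0.03, 0.0], [0.16, -0.03, 0.0], [0.16, -0.03, 0.0], [0.16, -0.01, 0.0], [0.16, -0.04, 0.0]] 
   [[0, 0, 0.0], [0, 0, 0.0], [0, 0, 0.0], [0, 0, 0.92], [0, 0, 0.91], [0, 0, 0.92], [0, 0, 0.92], [0, 0, 0.91], [0, 0, 0.92], [0, 0, 0.92], [0, 0, 0.25], [0, 0, 0.92]]
[[0.17, -0.03, 0.0], [0.16, -0.03, 0.0], [0.16, -0.03, 0.0], [0.16, -0.04, 0.0], [0.16, -0.02, 0.0], [0.16, 0.0, 0.0], [0.16, 0.0, 0.0], [0.16, 0.0, 0.0], [0.16, 0.0, 0.0], [0.16, 0.0, 0.0]] 
   [[0, 0, 0.91], [0, 0, 0.92], [0, 0, 0.92], [0, 0, 0.91], [0, 0, 0.53], [0, 0, -0.0], [0, 0, -0.0], [0, 0, -0.0], [0, 0, -0.0], [0, 0, -0.0]]
end [ 0.6567  0.145  -0.0294  6.7086] n 46
```

Call:
apply_moves(fingers=[0.24, 0.24, 0.24, 0.24, 0.24, 0.24, 0.24, 0.24, 0.24, 0.24, 0.24, 0.24], travel=[[0, 0, 0.36], [0, 0, 0.37], [0, 0, 0.36], [0, 0, 0], [0.18, 0, 0], [0.16, 0, 0], [0.16, 0, 0], [0.16, 0, 0], [0.16, 0, 0], [0.16, 0.04, 0], [0.16, 0.03, 0], [0.17, 0.03, 0]], rotation=[[0, 0, 0], [0, 0, 0], [0, 0, 0], [0, 0, 0], [0, 0, -0.11], [0, 0, 0], [0, 0, 0], [0, 0, 0], [0, 0, 0], [0, 0, -0.92], [0, 0, -0.91], [0, 0, -0.92]])

```text
time: 19.1
tool_pos: [0.5104, -0.0569, -0.0288]
tcp_rot: [2.781, 1.459, 0.001]
wrist_force: [-1.0, -1.0, 2.0]
width: 0.241
grip_force: 1.2
```

Call:
apply_moves(fingers=[0.24, 0.24, 0.24, 0.24, 0.24, 0.24, 0.24, 0.24, 0.24, 0.24, 0.24, 0.24], travel=[[0.16, 0.03, 0], [0.16, 0.04, 0], [0.16, 0.01, 0], [0.16, 0, 0], [0.16, 0, 0], [0.16, 0, 0], [0.16, 0.03, 0], [0.16, 0.02, 0], [0.16, 0, 0], [0.16, 0, 0], [0.16, 0, 0], [0.16, 0, 0]], rotation=[[0, 0, -0.92], [0, 0, -0.91], [0, 0, -0.27], [0, 0, 0], [0, 0, 0], [0, 0, 0], [0, 0, -0.91], [0, 0, -0.69], [0, 0, 0], [0, 0, 0], [0, 0, 0], [0, 0, 0]])

```text
time: 20.3
tool_pos: [0.5484, 0.03, -0.0292]
tcp_rot: [2.454, 1.962, -0.0]
wrist_force: [-1.2, -3.9, 5.2]
width: 0.238
grip_force: 2.5
```

```bash
python3 chk.py
```

```text
[ 5.48436668e-01  2.99658847e-02 -2.91729979e-02  7.72869695e+01] 20.3 [-1.1928791  -3.86729974  5.21976818]
wrist [(0.89, np.float64(0.552), np.float64(0.054)), (0.57, np.float64(0.415), np.float64(0.047))]
  rel fwd,left [0.0242 0.0019]
scene [(0.64, np.float64(0.694), np.float64(0.183)), (0.62, np.float64(0.407), np.float64(0.051)), (0.57, np.float64(0.467), np.float64(-0.166)), (0.56, np.float64(0.623), np.float64(-0.013)), (0.53, np.float64(0.55), np.float64(0.051))]
side [(0.6, np.float64(0.413), np.float64(0.021)), (0.49, np.float64(0.464), np.float64(-0.172)), (0.47, np.float64(0.393), np.float64(-0.034)), (0.44, np.float64(0.653), np.float64(-0.176)), (0.4, np.float64(0.616), np.float64(-0.014)), (0.35, np.float64(0.688), np.float64(0.203))]
```

Call:
apply_moves(fingers=[0.24, 0.24], travel=[[-0.04, 0, 0], [0, 0, 0]], rotation=[[0, 0, 0], [0, 0, 0]])

```text
time: 20.85
tool_pos: [0.5469, 0.0271, -0.0299]
tcp_rot: [-2.453, -1.961, 0.002]
wrist_force: [0.2, 0.1, -0.6]
width: 0.242
grip_force: 0.0
```

Call:
apply_moves(fingers=[0.24, 0.24], travel=[[-0.04, 0, 0.03], [0, 0, 0]], rotation=[[0, 0, 0], [0, 0, 0]])

```text
time: 21.05
tool_pos: [0.5468, 0.0252, -0.0313]
tcp_rot: [-2.453, -1.962, 0.001]
wrist_force: [1.2, -0.3, 0.7]
width: 0.235
grip_force: 0.0
```

```bash
python3 chk.py
```

```text
[ 5.46801947e-01  2.51961321e-02 -3.13076751e-02  7.73079837e+01] 21.05 [ 1.21985895 -0.27475138  0.65311989]
wrist [(0.71, np.float64(0.393), np.float64(-0.027)), (0.66, np.float64(0.551), np.float64(0.055)), (0.66, np.float64(0.619), np.float64(-0.012)), (0.61, np.float64(0.415), np.float64(0.052))]
  rel fwd,left [0.0298 0.0024]
scene [(0.7, np.float64(0.551), np.float64(0.047)), (0.63, np.float64(0.691), np.float64(0.186)), (0.5, np.float64(0.614), np.float64(-0.019)), (0.41, np.float64(0.458), np.float64(-0.167))]
side [(0.66, np.float64(0.463), np.float64(-0.183)), (0.66, np.float64(0.396), np.float64(-0.042)), (0.57, np.float64(0.701), np.float64(0.221)), (0.57, np.float64(0.411), np.float64(0.042)), (0.56, np.float64(0.625), np.float64(-0.014)), (0.36, np.float64(0.562), np.float64(0.049))]
```

The tips had been pressing on the wheel rather than the bench, and there is room 2 mm lower. I'll continue at z = -0.0315.

```bash
python3 - <<'E'
from plan import *
p,s=cur()
h=p[3];f=np.array([np.cos(np.radians(h)),np.sin(np.radians(h))])
w=np.array([.5515,.0535])
emit(p,[[*(w-.026*f),-.0315,h]]+pursue(w,h,[(.562,.09),(.61,.138),(.684,.146)],.025,-.0315))
E
```

```text
[[0.554, 0.061, 73.951], [0.561, 0.084, 68.451], [0.574, 0.104, 51.951], [0.591, 0.121, 42.542], [0.61, 0.135, 31.542], [0.633, 0.144, 15.042], [0.657, 0.146, 0.827], [0.681, 0.146, 0.827]]
[[0.04, -0.04, 0.01], [0.18, -0.02, 0.0], [0.16, -0.0, 0.0], [0.16, -0.0, 0.0], [0.17, -0.04, 0.0], [0.16, -0.03, 0.0], [0.16, -0.03, 0.0], [0.16, -0.03, 0.0], [0.16, -0.04, 0.0], [0.16, -0.02, 0.0], [0.16, 0.0, 0.0], [0.16, 0.0, 0.0]] 
   [[0, 0, -0.0], [0, 0, 0.56], [0, 0, 0.0], [0, 0, 0.0], [0, 0, 0.92], [0, 0, 0.92], [0, 0, 0.91], [0, 0, 0.92], [0, 0, 0.92], [0, 0, 0.65], [0, 0, -0.0], [0, 0, -0.0]]
[[0.16, -0.03, 0.0], [0.17, -0.04, 0.0], [0.16, -0.03, 0.0], [0.16, -0.03, 0.0], [0.16, -0.03, 0.0], [0.16, -0.04, 0.0], [0.16, -0.03, 0.0], [0.16, -0.02, 0.0], [0.17, 0.0, 0.0], [0.16, 0.0, 0.0], [0.16, 0.0, 0.0]] 
   [[0, 0, 0.92], [0, 0, 0.91], [0, 0, 0.92], [0, 0, 0.92], [0, 0, 0.91], [0, 0, 0.92], [0, 0, 0.92], [0, 0, 0.53], [0, 0, 0.0], [0, 0, 0.0], [0, 0, 0.0]]
end [ 0.6559  0.1457 -0.0313  0.8341] n 23
```

Call:
apply_moves(fingers=[0.24, 0.24, 0.24, 0.24, 0.24, 0.24, 0.24, 0.24, 0.24, 0.24, 0.24, 0.24], travel=[[0.04, -0.04, 0.01], [0.18, -0.02, 0], [0.16, 0, 0], [0.16, 0, 0], [0.17, -0.04, 0], [0.16, -0.03, 0], [0.16, -0.03, 0], [0.16, -0.03, 0], [0.16, -0.04, 0], [0.16, -0.02, 0], [0.16, 0, 0], [0.16, 0, 0]], rotation=[[0, 0, 0], [0, 0, 0.56], [0, 0, 0], [0, 0, 0], [0, 0, 0.92], [0, 0, 0.92], [0, 0, 0.91], [0, 0, 0.92], [0, 0, 0.92], [0, 0, 0.65], [0, 0, 0], [0, 0, 0]])

```text
time: 22.6
tool_pos: [0.5789, 0.1098, -0.0314]
tcp_rot: [-2.926, -1.143, 0.0]
wrist_force: [0.3, 0.7, 0.5]
width: 0.24
grip_force: 0.2
```

```bash
python3 chk.py
```

```text
[ 5.78907494e-01  1.09798815e-01 -3.13537910e-02  4.26761092e+01] 22.6 [0.32979589 0.74613175 0.54237411]
wrist [(0.89, np.float64(0.62), np.float64(-0.012))]
scene [(0.71, np.float64(0.616), np.float64(-0.018)), (0.63, np.float64(0.599), np.float64(0.121)), (0.59, np.float64(0.391), np.float64(-0.028)), (0.48, np.float64(0.693), np.float64(0.183)), (0.44, np.float64(0.46), np.float64(-0.173)), (0.4, np.float64(0.41), np.float64(0.042))]
side [(0.57, np.float64(0.412), np.float64(0.043)), (0.54, np.float64(0.603), np.float64(0.152)), (0.5, np.float64(0.396), np.float64(-0.026)), (0.48, np.float64(0.473), np.float64(-0.173)), (0.45, np.float64(0.695), np.float64(0.215)), (0.39, np.float64(0.622), np.float64(0.001))]
```

Call:
apply_moves(fingers=[0.24, 0.24, 0.24, 0.24, 0.24, 0.24, 0.24, 0.24, 0.24, 0.24, 0.24], travel=[[0.16, -0.03, 0], [0.17, -0.04, 0], [0.16, -0.03, 0], [0.16, -0.03, 0], [0.16, -0.03, 0], [0.16, -0.04, 0], [0.16, -0.03, 0], [0.16, -0.02, 0], [0.17, 0, 0], [0.16, 0, 0], [0.16, 0, 0]], rotation=[[0, 0, 0.92], [0, 0, 0.91], [0, 0, 0.92], [0, 0, 0.92], [0, 0, 0.91], [0, 0, 0.92], [0, 0, 0.92], [0, 0, 0.53], [0, 0, 0], [0, 0, 0], [0, 0, 0]])

```text
time: 24.05
tool_pos: [0.6562, 0.1454, -0.0314]
tcp_rot: [3.141, 0.024, -0.0]
wrist_force: [-0.1, 0.1, -0.7]
width: 0.239
grip_force: 0.2
```

```bash
python3 chk.py; python3 - <<'E'
from plan import *
p,s=cur()
f=np.array([np.cos(np.radians(p[3])),np.sin(np.radians(p[3]))])
b=p[:2]-.015*f
q=[[*b,p[2],p[3]]]+line([*b,p[2],p[3]],[*b,.025,p[3]],.029)
h=40;fh=np.array([np.cos(np.radians(h)),np.sin(np.radians(h))])
t=np.array([.466,-.1708])-.04*fh
q+=line(q[-1],[*t,.025,h],.033)
emit(p,q)
E
```

```text
[ 0.65619129  0.1453919  -0.03140658  0.87487034] 24.05 [-0.05647897  0.11852535 -0.70526706]
wrist [(0.92, np.float64(0.69), np.float64(0.189)), (0.92, np.float64(0.621), np.float64(-0.012)), (0.86, np.float64(0.682), np.float64(0.148))]
  rel fwd,left [0.0343 0.0429]
  rel fwd,left [0.0263 0.0023]
scene [(0.7, np.float64(0.624), np.float64(-0.017)), (0.65, np.float64(0.683), np.float64(0.148)), (0.59, np.float64(0.46), np.float64(-0.169)), (0.58, np.float64(0.69), np.float64(0.182)), (0.48, np.float64(0.377), np.float64(-0.025)), (0.45, np.float64(0.406), np.float64(0.049))]
side [(0.59, np.float64(0.676), np.float64(0.156)), (0.58, np.float64(0.631), np.float64(0.007)), (0.52, np.float64(0.393), np.float64(-0.029)), (0.42, np.float64(0.459), np.float64(-0.178))]
[[-0.3, -0.0, 0.0], [0.0, 0.0, -0.56], [0.0, 0.0, -0.57], [-0.38, 0.62, 0.0], [-0.42, 0.59, 0.0], [-0.46, 0.56, 0.0], [-0.49, 0.54, 0.0], [-0.52, 0.5, 0.0], [-0.55, 0.47, 0.0], [-0.58, 0.43, 0.0], [-0.6, 0.4, 0.0], [-0.63, 0.36, 0.0]] 
   [[0, 0, -0.0], [0, 0, -0.0], [0, 0, -0.0], [0, 0, -0.59], [0, 0, -0.6], [0, 0, -0.59], [0, 0, -0.59], [0, 0, -0.6], [0, 0, -0.59], [0, 0, -0.59], [0, 0, -0.6], [0, 0, -0.59]]
[[-0.66, 0.32, 0.0], [-0.66, 0.28, 0.0]] 
   [[0, 0, -0.59], [0, 0, -0.6]]
end [ 4.35500e-01 -1.96400e-01  2.51000e-02  4.00178e+01] n 14
```

Call:
apply_moves(fingers=[0.24, 0.24, 0.24, 0.24, 0.24, 0.24, 0.24, 0.24, 0.24, 0.24, 0.24, 0.24], travel=[[-0.3, 0, 0], [0, 0, -0.56], [0, 0, -0.57], [-0.38, 0.62, 0], [-0.42, 0.59, 0], [-0.46, 0.56, 0], [-0.49, 0.54, 0], [-0.52, 0.5, 0], [-0.55, 0.47, 0], [-0.58, 0.43, 0], [-0.6, 0.4, 0], [-0.63, 0.36, 0]], rotation=[[0, 0, 0], [0, 0, 0], [0, 0, 0], [0, 0, -0.59], [0, 0, -0.6], [0, 0, -0.59], [0, 0, -0.59], [0, 0, -0.6], [0, 0, -0.59], [0, 0, -0.59], [0, 0, -0.6], [0, 0, -0.59]])

```text
time: 25.6
tool_pos: [0.4721, -0.135, 0.0254]
tcp_rot: [3.012, 0.893, 0.001]
wrist_force: [-0.2, -1.2, 0.1]
width: 0.241
grip_force: 0.0
```

Call:
apply_moves(fingers=[0.24, 0.24, 0.24, 0.24, 0.24], travel=[[-0.66, 0.32, 0], [-0.66, 0.28, 0], [0, 0, 0], [0, 0, 0], [0, 0, 0]], rotation=[[0, 0, -0.59], [0, 0, -0.6], [0, 0, 0], [0, 0, 0], [0, 0, 0]])

```text
time: 26.1
tool_pos: [0.4362, -0.1957, 0.0253]
tcp_rot: [-2.952, -1.074, -0.001]
wrist_force: [0.4, 0.8, 0.1]
width: 0.242
grip_force: 0.0
```

```bash
python3 chk.py; python3 - <<'E'
from plan import *
p,s=cur()
h=p[3];fh=np.array([np.cos(np.radians(h)),np.sin(np.radians(h))])
B=np.array([.4665,-.169]);t=B-.038*fh
q=line(p,[*t,-.0315,h],.02)
q+=[q[-1]]+pursue(B-.012*fh,h,[(.53,-.09),(.545,.0),(.562,.07),(.608,.110),(.655,.114)],.025,-.0315,v=.009)
emit(p,q)
E
```

```text
[ 4.36238278e-01 -1.95689449e-01  2.52908522e-02  3.99945457e+01] 26.1 [0.35855991 0.84525789 0.12441292]
wrist [(0.87, np.float64(0.468), np.float64(-0.17))]
  rel fwd,left [ 0.0409 -0.0005]
scene [(0.62, np.float64(0.392), np.float64(-0.025)), (0.6, np.float64(0.619), np.float64(-0.014)), (0.57, np.float64(0.689), np.float64(0.189)), (0.53, np.float64(0.407), np.float64(0.042)), (0.43, np.float64(0.68), np.float64(0.139)), (0.4, np.float64(0.452), np.float64(-0.169))]
side [(0.63, np.float64(0.462), np.float64(-0.167)), (0.62, np.float64(0.692), np.float64(0.174)), (0.45, np.float64(0.408), np.float64(0.049)), (0.45, np.float64(0.627), np.float64(-0.009)), (0.41, np.float64(0.401), np.float64(-0.041)), (0.36, np.float64(0.715), np.float64(0.231))]
[[0.464, -0.17, 45.577], [0.481, -0.149, 50.419], [0.498, -0.129, 50.419], [0.515, -0.108, 50.419], [0.53, -0.086, 61.419], [0.538, -0.06, 77.919], [0.541, -0.033, 83.811], [0.545, -0.006, 78.311], [0.551, 0.02, 77.577], [0.557, 0.046, 77.577], [0.565, 0.072, 66.577], [0.58, 0.094, 50.077], [0.601, 0.111, 33.577], [0.626, 0.121, 17.077], 
[... 987 characters left out ...]
0.18, -0.0, 0.0], [0.18, -0.03, 0.0], [0.18, -0.03, 0.0], [0.18, -0.03, 0.0]] 
   [[0, 0, 0.0], [0, 0, 0.92], [0, 0, 0.12], [0, 0, 0.0], [0, 0, 0.0], [0, 0, 0.0], [0, 0, 0.0], [0, 0, 0.0], [0, 0, 0.0], [0, 0, 0.92], [0, 0, 0.91], [0, 0, 0.92]]
[[0.19, -0.03, 0.0], [0.18, -0.03, 0.0], [0.18, -0.03, 0.0], [0.18, -0.03, 0.0], [0.18, -0.04, 0.0], [0.18, -0.03, 0.0], [0.18, -0.03, 0.0], [0.19, -0.03, 0.0], [0.18, -0.03, 0.0], [0.18, -0.03, 0.0], [0.18, -0.03, 0.0], [0.18, -0.03, 0.0]] 
   [[0, 0, 0.92], [0, 0, 0.91], [0, 0, 0.92], [0, 0, 0.92], [0, 0, 0.91], [0, 0, 0.92], [0, 0, 0.92], [0, 0, 0.91], [0, 0, 0.92], [0, 0, 0.92], [0, 0, 0.91], [0, 0, 0.92]]
end [ 0.6368  0.1257 -0.0314 -4.9228] n 48
```

Call:
apply_moves(fingers=[0.24, 0.24, 0.24, 0.24, 0.24, 0.24, 0.24, 0.24, 0.24, 0.24, 0.24, 0.24], travel=[[0.02, -0.01, 0.38], [0.01, 0, 0.37], [0.02, -0.01, 0.38], [0, 0, 0], [0.2, 0.03, 0], [0.18, 0.03, 0], [0.18, 0, 0], [0.18, 0, 0], [0.18, 0, 0], [0.18, 0, 0], [0.18, 0, 0], [0.18, 0, 0]], rotation=[[0, 0, 0], [0, 0, 0], [0, 0, 0], [0, 0, 0], [0, 0, -0.92], [0, 0, -0.8], [0, 0, 0], [0, 0, 0], [0, 0, 0], [0, 0, 0], [0, 0, 0], [0, 0, 0]])

```text
time: 27.65
tool_pos: [0.4881, -0.1411, -0.0312]
tcp_rot: [2.843, 1.336, 0.0]
wrist_force: [-0.4, -1.0, -0.2]
width: 0.239
grip_force: 0.3
```

```bash
python3 chk.py
```

```text
[ 4.88106197e-01 -1.41093440e-01 -3.12477758e-02  5.03226949e+01] 27.65 [-0.39382437 -1.01378403 -0.24332143]
wrist [(0.62, np.float64(0.504), np.float64(-0.122))]
  rel fwd,left [ 0.0249 -0.0003]
scene [(0.68, np.float64(0.386), np.float64(-0.028)), (0.65, np.float64(0.499), np.float64(-0.122)), (0.65, np.float64(0.414), np.float64(0.05)), (0.48, np.float64(0.676), np.float64(0.142)), (0.48, np.float64(0.69), np.float64(0.183)), (0.44, np.float64(0.619), np.float64(-0.016))]
side [(0.65, np.float64(0.394), np.float64(-0.028)), (0.64, np.float64(0.628), np.float64(0.005)), (0.63, np.float64(0.504), np.float64(0.074)), (0.62, np.float64(0.499), np.float64(-0.132)), (0.59, np.float64(0.677), np.float64(0.151)), (0.55, np.float64(0.42), np.float64(0.038)), (0.53, np.float64(0.478), np.float64(-0.357)), (0.5, np.float64(0.693), np.float64(0.194)), (0.27, np.float64(0.648), np.float64(-0.191))]
```

Call:
apply_moves(fingers=[0.24, 0.24, 0.24, 0.24, 0.24, 0.24, 0.24, 0.24, 0.24, 0.24, 0.24, 0.24], travel=[[0.18, 0, 0], [0.18, 0, 0], [0.18, 0, 0], [0.18, 0.03, 0], [0.18, 0.03, 0], [0.18, 0.03, 0], [0.19, 0.03, 0], [0.18, 0.03, 0], [0.18, 0.03, 0], [0.18, 0, 0], [0.18, 0, 0], [0.18, 0, 0]], rotation=[[0, 0, 0], [0, 0, 0], [0, 0, 0], [0, 0, -0.92], [0, 0, -0.92], [0, 0, -0.91], [0, 0, -0.92], [0, 0, -0.92], [0, 0, -0.91], [0, 0, -0.07], [0, 0, 0], [0, 0, 0]])

```text
time: 29.2
tool_pos: [0.5394, -0.0487, -0.0313]
tcp_rot: [-2.341, -2.095, 0.0]
wrist_force: [1.3, -0.5, 0.1]
width: 0.237
grip_force: 0.2
```

```bash
python3 chk.py; python3 - <<'E'
from plan import *
p,s=cur()
h=p[3];f=np.array([np.cos(np.radians(h)),np.sin(np.radians(h))])
emit(p,pursue(p[:2]+.025*f,h,[(.545,.0),(.559,.07),(.605,.112),(.65,.110)],.025,-.0315,v=.008))
E
```

```text
[ 5.39386703e-01 -4.87340502e-02 -3.13438848e-02  8.36762426e+01] 29.2 [ 1.31121592 -0.48294517  0.07283563]
wrist [(0.95, np.float64(0.395), np.float64(-0.026)), (0.87, np.float64(0.54), np.float64(-0.021)), (0.79, np.float64(0.619), np.float64(-0.013))]
  rel fwd,left [0.0276 0.0021]
scene [(0.7, np.float64(0.54), np.float64(-0.023)), (0.69, np.float64(0.681), np.float64(0.148)), (0.65, np.float64(0.692), np.float64(0.187)), (0.61, np.float64(0.39), np.float64(-0.016)), (0.53, np.float64(0.41), np.float64(0.052)), (0.46, np.float64(0.614), np.float64(-0.017))]
side [(0.63, np.float64(0.692), np.float64(0.158)), (0.61, np.float64(0.628), np.float64(-0.0)), (0.45, np.float64(0.4), np.float64(-0.018)), (0.44, np.float64(0.413), np.float64(0.026))]
[[0.543, -0.017, 83.128], [0.547, 0.007, 79.55], [0.552, 0.03, 79.55], [0.556, 0.054, 79.55], [0.565, 0.076, 63.05], [0.579, 0.095, 46.55], [0.599, 0.109, 30.05], [0.622, 0.117, 13.55], [0.645, 0.118, -2.95]]
[[0.16, -0.0, 0.0], [0.16, -0.02, 0.0], [0.16, -0.0, 0.0], [0.16, -0.0, 0.0], [0.16, -0.0, 0.0], [0.16, -0.0, 0.0], [0.16, -0.0, 0.0], [0.16, -0.0, 0.0], [0.16, -0.0, 0.0], [0.16, -0.0, 0.0], [0.16, -0.04, 0.0], [0.16, -0.03, 0.0]] 
   [[0, 0, 0.1], [0, 0, 0.59], [0, 0, 0.0], [0, 0, 0.0], [0, 0, 0.0], [0, 0, 0.0], [0, 0, 0.0], [0, 0, 0.0], [0, 0, 0.0], [0, 0, 0.0], [0, 0, 0.92], [0, 0, 0.92]]
[[0.17, -0.03, 0.0], [0.16, -0.03, 0.0], [0.16, -0.04, 0.0], [0.16, -0.03, 0.0], [0.16, -0.03, 0.0], [0.16, -0.03, 0.0], [0.16, -0.04, 0.0], [0.17, -0.03, 0.0], [0.16, -0.03, 0.0], [0.16, -0.03, 0.0], [0.16, -0.04, 0.0], [0.16, -0.03, 0.0]] 
   [[0, 0, 0.91], [0, 0, 0.92], [0, 0, 0.92], [0, 0, 0.91], [0, 0, 0.92], [0, 0, 0.92], [0, 0, 0.91], [0, 0, 0.92], [0, 0, 0.92], [0, 0, 0.91], [0, 0, 0.92], [0, 0, 0.92]]
[[0.16, -0.03, 0.0], [0.16, -0.04, 0.0]] 
   [[0, 0, 0.91], [0, 0, 0.92]]
end [ 0.6284  0.1204 -0.0313 -8.4435] n 26
```

Call:
apply_moves(fingers=[0.24, 0.24, 0.24, 0.24, 0.24, 0.24, 0.24, 0.24, 0.24, 0.24, 0.24, 0.24], travel=[[0.16, 0, 0], [0.16, -0.02, 0], [0.16, 0, 0], [0.16, 0, 0], [0.16, 0, 0], [0.16, 0, 0], [0.16, 0, 0], [0.16, 0, 0], [0.16, 0, 0], [0.16, 0, 0], [0.16, -0.04, 0], [0.16, -0.03, 0]], rotation=[[0, 0, 0.1], [0, 0, 0.59], [0, 0, 0], [0, 0, 0], [0, 0, 0], [0, 0, 0], [0, 0, 0], [0, 0, 0], [0, 0, 0], [0, 0, 0], [0, 0, 0.92], [0, 0, 0.92]])

```text
time: 30.75
tool_pos: [0.5518, 0.0464, -0.0314]
tcp_rot: [-2.599, -1.765, 0.0]
wrist_force: [0.7, -1.1, 0.5]
width: 0.241
grip_force: 0.2
```

Call:
apply_moves(fingers=[0.24, 0.24, 0.24, 0.24, 0.24, 0.24, 0.24, 0.24, 0.24, 0.24, 0.24, 0.24], travel=[[0.17, -0.03, 0], [0.16, -0.03, 0], [0.16, -0.04, 0], [0.16, -0.03, 0], [0.16, -0.03, 0], [0.16, -0.03, 0], [0.16, -0.04, 0], [0.17, -0.03, 0], [0.16, -0.03, 0], [0.16, -0.03, 0], [0.16, -0.04, 0], [0.16, -0.03, 0]], rotation=[[0, 0, 0.91], [0, 0, 0.92], [0, 0, 0.92], [0, 0, 0.91], [0, 0, 0.92], [0, 0, 0.92], [0, 0, 0.91], [0, 0, 0.92], [0, 0, 0.92], [0, 0, 0.91], [0, 0, 0.92], [0, 0, 0.92]])

```text
time: 31.95
tool_pos: [0.6124, 0.118, -0.0315]
tcp_rot: [-3.141, -0.065, 0.001]
wrist_force: [0.1, -1.1, 0.7]
width: 0.245
grip_force: 0.2
```

```bash
python3 chk.py
```

```text
[ 0.61236703  0.11798875 -0.03147075  2.35415698] 31.95 [ 0.10175861 -1.08616864  0.67893605]
wrist [(0.89, np.float64(0.619), np.float64(-0.012)), (0.84, np.float64(0.69), np.float64(0.189)), (0.83, np.float64(0.684), np.float64(0.146)), (0.57, np.float64(0.638), np.float64(0.119))]
  rel fwd,left [0.0254 0.0002]
scene [(0.72, np.float64(0.634), np.float64(0.121)), (0.62, np.float64(0.691), np.float64(0.183)), (0.6, np.float64(0.623), np.float64(-0.012)), (0.58, np.float64(0.635), np.float64(0.363)), (0.52, np.float64(0.681), np.float64(0.142)), (0.52, np.float64(0.42), np.float64(0.046)), (0.46, np.float64(0.383), np.float64(-0.024))]
side [(0.61, np.float64(0.618), np.float64(-0.012)), (0.58, np.float64(0.419), np.float64(0.043)), (0.54, np.float64(0.389), np.float64(-0.031)), (0.42, np.float64(0.638), np.float64(0.101)), (0.4, np.float64(0.69), np.float64(0.171))]
```

Three more straight rows, then back off, rise and look.

Call:
apply_moves(fingers=[0.24, 0.24, 0.24, 0.24, 0.24, 0.24, 0.24, 0.24, 0.24, 0.24, 0.24, 0.24], travel=[[0.16, 0, 0], [0.16, 0, 0], [0.12, 0, 0], [0, 0, 0], [-0.3, 0, 0], [0, 0, -0.6], [0, 0, -0.8], [0, 0, -0.9], [-0.7, 0, -0.9], [-0.8, 0, -0.4], [-0.8, 0, 0], [-0.6, 0, 0]], rotation=[[0, 0, 0.5], [0, 0, 0.5], [0, 0, 0], [0, 0, 0], [0, 0, 0], [0, 0, 0], [0, 0, 0], [0, 0, 0], [0, 0, 0], [0, 0, 0], [0, 0, 0], [0, 0, 0]])

```text
time: 33.5
tool_pos: [0.4771, 0.1266, 0.1442]
tcp_rot: [-3.14, 0.092, -0.002]
wrist_force: [-0.2, 0.7, -0.2]
width: 0.245
grip_force: 0.0
```

```bash
python3 - <<'E'
from fit import *
from plan import cur
p,s=cur();print(p,s['time'],s['wrist_force'])
T=np.array([.6605,.148]);a=-.09;R=np.array([[np.cos(a),np.sin(a)],[-np.sin(a),np.cos(a)]])
c=read_camera('scene')
ref=[(.687,.188),(.684,.147),(.655,.119)]
for n in('scene','side'):
    cc=read_camera(n);regs=regions_of(n,'wheel1')
    for r in regs:
        m=r['mask'];g=ground(cc,np.argwhere(m).mean(0)[::-1],.006)[:2]
        if np.hypot(*(g-T))<.1:
            x,f=fit([cc],[m.astype(np.float32)],WH,g);print(n,np.round(x,4),'tray',np.round(R@(x-T),4),round(f,2))
save(c,'end.png',(195,145,190,140),4.2)
E
```

```text
[ 0.47707086  0.12657102  0.14417406 -3.35348942] 33.5 [-0.16446338  0.69090828 -0.19451217]
scene [0.6831 0.1454] tray [ 0.0228 -0.0006] 0.18
scene [0.687  0.1861] tray [0.023  0.0403] 0.12
scene [0.6627 0.1162] tray [ 0.005  -0.0315] 0.08
side [0.6829 0.1449] tray [ 0.0226 -0.0011] 0.34
side [0.6893 0.1865] tray [0.0252 0.0409] 0.12
```

View pics/end.png

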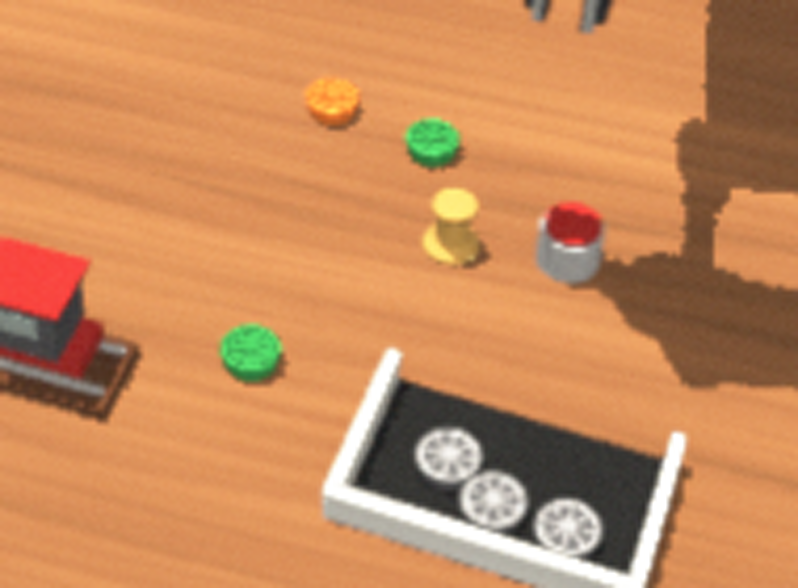

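All three steel wheels lie flat inside the tray, at crop pixels (448,455), (494,500) and (568,526). The tin, chimney, loco and look-alikes are at the same pixels as before.

```bash
python3 -c "
from workcell import *
print(finish_job())"
```

```text
the job is handed in; nothing more can be done
None
```

I swept all three steel wheels into the tray, where the final picture shows them lying flat and wholly inside with everything else in view unmoved, and handed the job in at about 34 s.

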